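# Scoop wooden bag-handle beads into a dish

### The arm

A 6-joint arm with a two-finger parallel gripper is mounted at the origin on the work surface. World frame = base frame: x ahead of the robot, y to its left, z up, the work surface at z = 0. Lengths are in m, angles in rad, forces in N, time in s.
With the tool pointing down it reaches from about 0.25 to 0.725 m from the base axis. Payload 4 kg.
Tool frame: the origin (TCP) lies on the centre line of the jaws, within the pads' length; the fingertips stand 22 mm ahead of it and the grasp point (between the pads) lies 3 mm ahead of it (bot.tip_reach is the distance from the TCP to the fingertips, in m); z points along the fingers, y is the line along which they close (so a half turn about z gives the same grasp; the last joint's range is limited). The gripper opens to 85 mm and grips with 20 to 120 N. Pads are 22 mm wide; open, the fingers measure 114 mm over their backs; the gripper's body (76 mm by 85 mm) begins 54 mm behind the grasp point. The pads swing forward as they close: fully open they stand 13 mm farther back than shut.
Start: joints at [1.303, 0.241, 0.005, 1.335, 0, 1.571], TCP at [0.132, 0.482, 0.253] pointing down, gripper open.
Joint ranges: [-2.72, 2.72], [-1.05, 1.87], [-1.09, 1.28], [-1.99, 2.15], [-1.42, 1.44], [-3.14, 3.14]. Speed limits (rad/s): [2.79, 2.79, 3.14, 3.14, 3.14, 3.14].

### API

Orientations are given as a unit quaternion [x, y, z, w].
In Python, from workcell import bot gives the robot as it stands. The module is installed in compiled form; this text tells all that it offers.
- The arm moves only by the tool apply_moves, never from a script. Its argument "commands" is a list of rows, each a list of 4 numbers: the shift along the tool's x, y, z scaled (see below), then the turn about the tool's z scaled (see below). In form: [[tx, ty, tz, roll], ...]. A call has exactly 5 rows; each row shifts and turns the commanded pose from where the row before left it, along the tool's axes as they then stand; what a row does not reach is not made up. The controller multiplies each number of a shift by 20 mm and each number of a turn by 60 degrees. A row lasts 1/12 s, in which the tool goes at most 41.7 mm and 7.16 degrees, less where a joint would pass 70% of its speed; a pose out of reach is approached as far as the arm can. A call with a number of a shift or a turn outside -1 to 1 is refused whole. A call with a gripper value outside its range is refused whole. "claw" is the closure, from 0 (fully open) to 1 (shut), set as the call begins (left out, the last holds). The fingers move at their own pace and stop on an object; the grip force is fixed at half the most. Time passes only in rows, so rows that do not move let the fingers close, or fill a call up. It gives the time, the measured TCP pose, the force, the opening and the grip force at its end, in the units of the state.
- bot.get_obs(): the state, without advancing time (a new reading comes with each control period).
- bot.camera(name): name is "scene" or "top" or "wrist"; returns a dict with "image" (400x640x3 uint8, blue, green, red), "camera_matrix" (3x3 intrinsics, pixels), "k1" (the pictures are not rectified: a ray, as slopes to the right and down, at radius r is drawn at 1 + k1 r^2 times it, then the intrinsics apply), "R" (3x3) and "t" (3): a world point X has camera coordinates R X + t. Camera axes: x right, y down, z forward; pixel columns grow to the right and rows downward; lengths in m; the calibration is good to about 2 mm. A picture is of the moment at which its call begins. There is no depth.
- bot.job_done(): hands the job in; it is judged then, once.
The state is a dict: "clock": time; "joint_pos": joint angles; "joint_vel": joint speeds; "tau": joint torques, N m; "eef_pos": TCP position; "tool_rot": TCP orientation; "ft_force": force on the tool from outside, world axes, zero at the start; "ft_torque": the same for the moment, N m; "grip_width": finger opening in m; "grasp_force": force on a finger pad.
Only numpy, scipy, OpenCV 4.12 (cv2) and the standard library are available. Lean on these libraries where they do the work, as an engineer would, in place of code of your own. Each camera call takes 0.05 s, during which the arm holds its last target. There are 200 camera calls.

### The job

On this handbag repair bench, take the metal scoop by its upright wooden grip, scoop up at least three of the four wooden beads from the black tray in one scoopful, tip them into the white dish, and then set the scoop down flat on its cork mat again. Use the scoop, not the fingers, to move the beads, leave no bead lying about on the bench, and do not knock over the dish, the small bottles, the jar or the thread spool.

Things in the scene. Friction and masses are not known exactly. Their poses are not given: they have to be found in the camera images.
- scoop: Aluminium scoop like a small dustpan, loose, about 0.16 kg, flat on the cork mat at the start. Origin: centre of its flat underside; x to its open front, y left, z up. Floor 95 mm long (x -47.5 to 47.5), 112 mm wide, 2.4 mm thick; the front edge (lip, x = 47.5) has no sill. Side walls 36 mm high, x -47.5 to 22.5, 106 mm apart inside; back wall 46 mm high.
- scoop_grip (a point): Point at x -47, y 0, z 87 mm of the scoop's frame, in its upright wooden grip above the back wall: a flat block 14 mm thick (in y), 36 mm long (x -65 to -29), z 44 to 110 mm. Pinch it here across its thickness; 30 N or more holds it without turning. Axes as the scoop's.
- scoop_in (a point): The middle of the scoop's inside, 20 mm above its underside (x = 0, y = 0, z = +20 mm in the scoop's frame). Beads swept against the tray's sloped end come to lie near the lip, partly against the slope: raise the nose 15 to 20 degrees while the lip follows the slope upward, and they settle on the scoop.
- tray: Black plastic tray, fixed. Origin: underside, centre of its flat floor; x along it to the sloped far end (roughly away from the robot), z up. Floor top at z 4 mm, x -102.5 to 102.5, 130 mm wide inside. Upright side walls 32 mm high (52 mm from x 80 to 140), near wall 22 mm. From x 102.5 the far end rises outward at 60 degrees to z 64 mm: pushing the lip to its foot brings the beads onto the scoop.
- bead0: Chunky turned wooden bead 1 of 4 (all alike): 34 mm diameter, 30 mm along its axis, with flattened ends 16 mm wide, 16 g. Origin at its centre, z along its axis. It starts standing on a flat end on the tray's floor, at tray x between +10 and +75 mm, |y| under 31 mm. It slides or topples on the scoop's floor at a slope of about 25 to 38 degrees.
- bead1: Chunky turned wooden bead 2 of 4 (all alike): 34 mm diameter, 30 mm along its axis, with flattened ends 16 mm wide, 16 g. Origin at its centre, z along its axis. It starts standing on a flat end on the tray's floor, at tray x between +10 and +75 mm, |y| under 31 mm. It slides or topples on the scoop's floor at a slope of about 25 to 38 degrees.
- bead2: Chunky turned wooden bead 3 of 4 (all alike): 34 mm diameter, 30 mm along its axis, with flattened ends 16 mm wide, 16 g. Origin at its centre, z along its axis. It starts standing on a flat end on the tray's floor, at tray x between +10 and +75 mm, |y| under 31 mm. It slides or topples on the scoop's floor at a slope of about 25 to 38 degrees.
- bead3: Chunky turned wooden bead 4 of 4 (all alike): 34 mm diameter, 30 mm along its axis, with flattened ends 16 mm wide, 16 g. Origin at its centre, z along its axis. It starts standing on a flat end on the tray's floor, at tray x between +10 and +75 mm, |y| under 31 mm. It slides or topples on the scoop's floor at a slope of about 25 to 38 degrees.
- dish: White ceramic dish, round, open at the top, loose, about 0.55 kg. Origin: centre of its underside, z up. Outer diameter 140 mm at the foot and 156 mm at the rim, 60 mm high, walls 5 mm, inner floor at 6 mm.
- mat: Cork mat, 190 mm long (x) by 150 mm wide (y), 4 mm thick, fixed; the scoop starts on it. Origin: centre of its underside.
- bottle0: Small brown-red paint bottle with a white cap, 38 mm diameter, 82 mm high, loose, standing. Origin: centre of its underside.
- bottle1: Small grey paint bottle with a white cap, 38 mm diameter, 82 mm high, loose, standing. Origin: centre of its underside.
- bottle2: Small glass jar with a black lid, 48 mm diameter, 70 mm high, loose, standing. Origin: centre of its underside.
- spool: Cream thread spool, 36 mm diameter, 48 mm high, loose, standing. Origin: centre of its underside.
Mind the look-alikes: they are no part of the job. Leave any green, pink or purple look-alike of the bead0 alone.

How it is judged:
On the way, in this order (a step that is already met when the one before it is completed fails the run):
1. at least three beads lie in the scoop together, and the scoop is lifted clear of the tray (its underside more than 60 mm above the bench) (height (world z) of scoop above 0.06 m and (distance between each of bead0, bead1, bead2 and scoop_in below 0.066 m or distance between each of bead0, bead1, bead3 and scoop_in below 0.066 m or distance between each of bead0, bead2, bead3 and scoop_in below 0.066 m or distance between each of bead1, bead2, bead3 and scoop_in below 0.066 m)), for 0.3 s.
2. at least three beads are in the dish ((((horizontal distance between bead0 and dish below 0.066 m and z of bead0 in the frame of dish below 0.07 m) and (horizontal distance between bead1 and dish below 0.066 m and z of bead1 in the frame of dish below 0.07 m) and (horizontal distance between bead2 and dish below 0.066 m and z of bead2 in the frame of dish below 0.07 m)) or ((horizontal distance between bead0 and dish below 0.066 m and z of bead0 in the frame of dish below 0.07 m) and (horizontal distance between bead1 and dish below 0.066 m and z of bead1 in the frame of dish below 0.07 m) and (horizontal distance between bead3 and dish below 0.066 m and z of bead3 in the frame of dish below 0.07 m)) or ((horizontal distance between bead0 and dish below 0.066 m and z of bead0 in the frame of dish below 0.07 m) and (horizontal distance between bead2 and dish below 0.066 m and z of bead2 in the frame of dish below 0.07 m) and (horizontal distance between bead3 and dish below 0.066 m and z of bead3 in the frame of dish below 0.07 m)) or ((horizontal distance between bead1 and dish below 0.066 m and z of bead1 in the frame of dish below 0.07 m) and (horizontal distance between bead2 and dish below 0.066 m and z of bead2 in the frame of dish below 0.07 m) and (horizontal distance between bead3 and dish below 0.066 m and z of bead3 in the frame of dish below 0.07 m)))), for 0.2 s.
At the end, for the whole second after the job is handed in: At least three beads in the dish (within 66 mm of its axis, under 70 mm above its foot), any other in dish, tray or scoop, all at rest; dish upright; scoop flat (0.1 rad, underside under 12 mm above the bench) and still, its origin within 80 mm of the cork mat's centre ((((horizontal distance between bead0 and dish below 0.066 m and z of bead0 in the frame of dish below 0.07 m) and (horizontal distance between bead1 and dish below 0.066 m and z of bead1 in the frame of dish below 0.07 m) and (horizontal distance between bead2 and dish below 0.066 m and z of bead2 in the frame of dish below 0.07 m)) or ((horizontal distance between bead0 and dish below 0.066 m and z of bead0 in the frame of dish below 0.07 m) and (horizontal distance between bead1 and dish below 0.066 m and z of bead1 in the frame of dish below 0.07 m) and (horizontal distance between bead3 and dish below 0.066 m and z of bead3 in the frame of dish below 0.07 m)) or ((horizontal distance between bead0 and dish below 0.066 m and z of bead0 in the frame of dish below 0.07 m) and (horizontal distance between bead2 and dish below 0.066 m and z of bead2 in the frame of dish below 0.07 m) and (horizontal distance between bead3 and dish below 0.066 m and z of bead3 in the frame of dish below 0.07 m)) or ((horizontal distance between bead1 and dish below 0.066 m and z of bead1 in the frame of dish below 0.07 m) and (horizontal distance between bead2 and dish below 0.066 m and z of bead2 in the frame of dish below 0.07 m) and (horizontal distance between bead3 and dish below 0.066 m and z of bead3 in the frame of dish below 0.07 m))) and ((horizontal distance between bead0 and dish below 0.066 m and z of bead0 in the frame of dish below 0.07 m) or (x of bead0 in the frame of tray between -0.105 and 0.14 m and y of bead0 in the frame of tray between -0.066 and 0.066 m and z of bead0 in the frame of tray below 0.06 m) or distance between bead0 and scoop_in below 0.066 m) and ((horizontal distance between bead1 and dish below 0.066 m and z of bead1 in the frame of dish below 0.07 m) or (x of bead1 in the frame of tray between -0.105 and 0.14 m and y of bead1 in the frame of tray between -0.066 and 0.066 m and z of bead1 in the frame of tray below 0.06 m) or distance between bead1 and scoop_in below 0.066 m) and ((horizontal distance between bead2 and dish below 0.066 m and z of bead2 in the frame of dish below 0.07 m) or (x of bead2 in the frame of tray between -0.105 and 0.14 m and y of bead2 in the frame of tray between -0.066 and 0.066 m and z of bead2 in the frame of tray below 0.06 m) or distance between bead2 and scoop_in below 0.066 m) and ((horizontal distance between bead3 and dish below 0.066 m and z of bead3 in the frame of dish below 0.07 m) or (x of bead3 in the frame of tray between -0.105 and 0.14 m and y of bead3 in the frame of tray between -0.066 and 0.066 m and z of bead3 in the frame of tray below 0.06 m) or distance between bead3 and scoop_in below 0.066 m) and linear speed of each of bead0, bead1, bead2, bead3 below 0.03 m/s and angle between each of dish, scoop's own z axis and vertical below 0.1 rad and horizontal distance between scoop and mat below 0.08 m and height (world z) of scoop below 0.012 m and linear speed of scoop below 0.02 m/s); the robot touches nothing.
It fails at once if the fingers touch a bead with more than 1 N (contact force between the fingers and bead0 above 1 N or contact force between the fingers and bead1 above 1 N or contact force between the fingers and bead2 above 1 N or contact force between the fingers and bead3 above 1 N).
It fails at once if the dish, a bottle, the jar or the spool is knocked over (tilted more than 0.7 rad) (angle between any of dish, bottle0, bottle1, bottle2, spool's own z axis and vertical above 0.7 rad).
It also fails if it takes over 70 s, if anything falls off the work surface, if the arm or the gripper's body presses on something with over 40 N, if the wrist force passes 120 N, or if a joint passes its speed limit or range.

## Working session

There is one attempt and no reset: what is moved stays moved. The work goes in short steps, Python scripts to look and compute and a tool call to move; the robot and the scene stay as the last step left them, time stands still between calls to the robot, and variables do not carry over. Pictures are saved under pics/ and viewed, at most 10 in all, crops included, and the job is handed in when it is done.

Besides the shell and the picture viewer there is one more tool, called after "Call:" as name(argument=value, ...) on one line, values as JSON. apply_moves: Moves the arm, as the interface text tells. Shifts and turns lie within -1 to 1; 1 stands for 20 mm of shift or 60 degrees of turn. Its arguments: {"type":"object","properties":{"commands":{"type":"array","items":{"type":"array","items":{"type":"number","minimum":-1,"maximum":1}}},"claw":{"type":"number"}},"required":["commands"]}

```bash
mkdir -p pics; cat > h.py <<'E'
import numpy as np, cv2, json
from workcell import bot
def cap(n,f):
    c=bot.camera(n); cv2.imwrite('pics/'+f+'.png',c['image'])
    np.savez('pics/'+f+'.npz',**{k:np.array(v) for k,v in c.items()}); return c
def px2w(c,u,v,z):
    K=np.array(c['camera_matrix']);k=float(c['k1']);R=np.array(c['R']);t=np.array(c['t']).ravel()
    d=np.array([(u-K[0,2])/K[0,0],(v-K[1,2])/K[1,1]]);p=d.copy()
    for _ in range(30): p=d/(1+k*(p@p))
    r=R.T@np.array([p[0],p[1],1]);o=-R.T@t
    return o+r*(z-o[2])/r[2]
def w2px(c,X):
    K=np.array(c['camera_matrix']);k=float(c['k1']);q=np.array(c['R'])@np.array(X)+np.array(c['t']).ravel()
    p=q[:2]/q[2];p=p*(1+k*(p@p));return K[0,0]*p[0]+K[0,2],K[1,1]*p[1]+K[1,2]
E
python3 - <<'E'
from h import *
a=cap('scene','s0');b=cap('top','t0')
for c in(a,b): print(-np.array(c['R']).T@np.array(c['t']).ravel())
o=bot.get_obs();print({k:np.round(o[k],3) for k in o})
E
```

```text
[1.49654533 0.13987539 0.6825475 ]
[0.50335408 0.00675912 1.17002512]
{'clock': np.float64(0.1), 'joint_pos': array([ 1.303,  0.241,  0.004,  1.335, -0.   ,  1.571]), 'joint_vel': array([ 0.001, -0.   ,  0.004, -0.   ,  0.001,  0.001]), 'tau': array([-0.0000e+00, -3.7314e+01,  2.5301e+01,  1.1000e-02, -0.0000e+00,
        0.0000e+00]), 'eef_pos': array([0.132, 0.482, 0.252]), 'tool_rot': array([ 0.134,  0.991, -0.001, -0.   ]), 'ft_force': array([ 0.282, -0.242,  0.087]), 'ft_torque': array([0.012, 0.034, 0.008]), 'grasp_force': np.float64(0.0), 'grip_width': np.float64(0.085)}
```

View pics/t0.png

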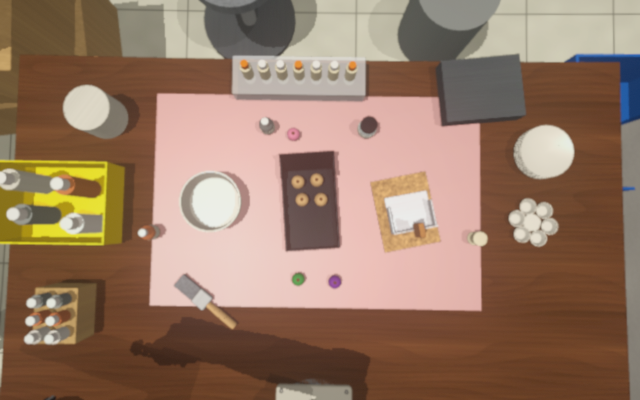

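View pics/s0.png

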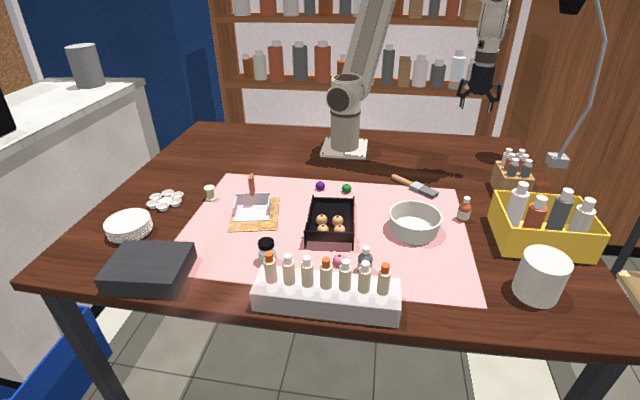

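```bash
python3 - <<'E'
from h import *
i=cv2.imread('pics/t0.png');cv2.imwrite('pics/t0c.png',cv2.resize(i[115:260,268:458],None,fx=4,fy=4,interpolation=cv2.INTER_CUBIC))
E
```

```text
(no output)
```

View pics/t0c.png

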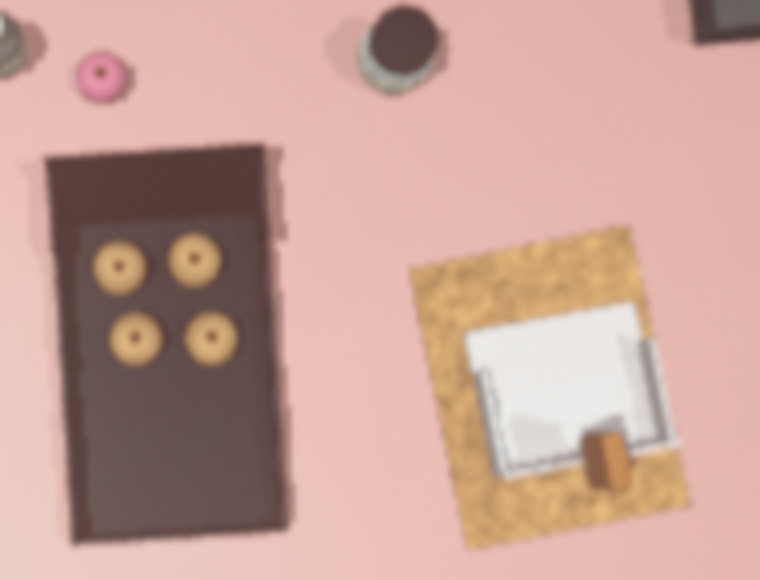

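```bash
python3 - <<'E'
from h import *
from scipy.optimize import least_squares
c=dict(np.load('pics/t0.npz'))
P=lambda x,y:(x/4+268-.375,y/4+115-.375)
def fit(name,obj,pix,g):
    obj=np.array(obj)
    def f(q):
        s,co=np.sin(q[2]),np.cos(q[2])
        return np.concatenate([np.array(w2px(c,[q[0]+co*o[0]-s*o[1],q[1]+s*o[0]+co*o[1],o[2]]))-p for o,p in zip(obj,pix)])
    r=least_squares(f,g,loss='soft_l1');print(name,np.round(r.x,4),'deg',np.degrees(r.x[2]).round(1),np.round(r.fun,1));return r.x
m=fit('mat',[(.095,.075,.004),(.095,-.075,.004),(-.095,-.075,.004),(-.095,.075,.004)],[P(408,268),P(630,226),P(692,505),P(470,549)],[.45,-.2,0])
s=fit('scoop',[(.0475,.056,.0064),(.0475,-.056,.0064),(-.0475,.056,.05),(-.0475,-.056,.05),(-.029,-.007,.114),(-.065,-.007,.114)],[P(467,332),P(635,303),P(503,478),P(680,443),P(625,432),P(631,490)],[.45,-.2,0])
t=fit('tray',[(.1025,.065,.004),(.1025,-.065,.004),(-.1025,.065,.004),(.137,.068,.064),(.137,-.068,.064)],[P(80,227),P(270,213),P(93,533),P(46,158),P(265,146)],[.45,0,0])
R=np.array([[np.cos(t[2]),np.sin(t[2])],[-np.sin(t[2]),np.cos(t[2])]])
for u in[(120,267),(195,260),(135,338),(211,338)]:
    w=px2w(c,*P(*u),.026)[:2];print('bead',w.round(4),'tray',(R@(w-t[:2])).round(4))
for n,u,z in[('jar',P(402,40),.07),('spool',(479,239),.048),('green',(298,279),.03),('purple',(335,281),.03),('pink',P(101,77),.03),('b1',(265,123),.08),('b0',(147,232),.08),('dishrimL',(181,202),.06),('dishrimR',(242,200),.06),('T',(211,171),.06),('B',(212,231),.06)]: print(n,px2w(c,*u,z)[:2].round(3))
E
```

```text
mat [ 0.5425 -0.2346  0.2146] deg 12.3 [-0.  -0.1  0.2 -0.9  0.3  0.2 -0.5  0.6]
scoop [ 0.5406 -0.243   0.1831] deg 10.5 [-0.2  0.  -0.2  0.1  0.3 -0.4 -0.   0.9 -0.5 -0.5  0.8  0. ]
tray [0.5478 0.0088 0.0889] deg 5.1 [-2.5 -0.3 -1.  -0.5 -0.2  0.8  2.4  0.6  1.5 -0.5]
bead [0.615  0.0483] tray [0.0705 0.0334]
bead [ 6.203e-01 -2.000e-04] tray [ 0.0714 -0.0154]
bead [0.569  0.0379] tray [0.0238 0.0271]
bead [ 0.5697 -0.0113] tray [ 0.0201 -0.022 ]
jar [ 0.756 -0.128]
spool [ 0.474 -0.41 ]
green [0.365 0.043]
purple [ 0.361 -0.051]
pink [0.739 0.063]
b1 [0.755 0.13 ]
b0 [0.48  0.413]
dishrimL [0.556 0.339]
dishrimR [0.563 0.186]
T [0.635 0.266]
B [0.484 0.259]
```

```bash
cat >> h.py <<'E'
from scipy.spatial.transform import Rotation as Ro
def pose():
    o=bot.get_obs();M=Ro.from_quat(o['tool_rot']).as_matrix()
    return np.array(o['eef_pos']),np.degrees(np.arctan2(-M[0,1],M[1,1])),M,o
def plan(p0,y0,p1,y1,step=.0195,nd=2,ease=0):
    """rows from p0,yaw y0 (deg, scoop x heading) to p1,y1; returns rows and end"""
    p0=np.array(p0,float);p1=np.array(p1,float);dy=y1-y0
    n=max(1,int(np.ceil(abs(dy)/7.1)))
    while 1:
        r=[];p=p0.copy();y=y0;ok=True
        for k in range(n):
            a=np.radians(y);d=(p1-p)/(n-k)
            X=np.array([-np.cos(a),-np.sin(a),0]);Y=np.array([-np.sin(a),np.cos(a),0]);Z=np.array([0,0,-1])
            q=[round(float(d@A)/.02,nd) for A in(X,Y,Z)];ro=round(-(y1-y)/(n-k)/60,3)
            if max(map(abs,q))>step/.02+.006: ok=False;break
            p+=.02*(q[0]*X+q[1]*Y+q[2]*Z);y-=ro*60;r.append(q+[ro])
        if ok: break
        n+=1
    while len(r)%5: r.append([0,0,0,0])
    for i in range(0,len(r),5): print(json.dumps(r[i:i+5]))
    print('end',p.round(4),round(y,2));return p,y
E
python3 - <<'E'
from h import *
c=dict(np.load('pics/t0.npz'))
P=lambda x,y:(x/4+268-.375,y/4+115-.375)
for n,a,b,z in[('foot',(80,227),(270,213),.004),('top',(46,158),(265,146),.064),('near',(72,545),(287,528),.022)]:
    A,B=[px2w(c,*P(*q),z)[:2] for q in(a,b)];print(n,A.round(4),B.round(4),((A+B)/2).round(4),np.linalg.norm(A-B).round(4),np.degrees(np.arctan2(*(A-B)*[-1,1])).round(1))
p,y,M,o=pose();print(p,y)
p,y=plan(p,y,[.4895,-.2525,.25],10.5)
E
```

```text
foot [0.6434 0.0761] [ 0.6545 -0.0496] [0.6489 0.0132] 0.1261 5.0
top [0.6795 0.0946] [ 0.6891 -0.0431] [0.6843 0.0258] 0.138 4.0
near [0.435  0.0765] [ 0.448 -0.062] [0.4415 0.0073] 0.139 5.3
[0.13218147 0.4816515  0.25248334] -15.346332893998413
[[-0.67, -0.77, 0.0, -0.011], [-0.66, -0.77, 0.0, -0.011], [-0.66, -0.78, 0.0, -0.011], [-0.65, -0.79, 0.0, -0.011], [-0.64, -0.8, 0.0, -0.011]]
[[-0.63, -0.8, 0.0, -0.011], [-0.62, -0.81, 0.0, -0.011], [-0.61, -0.82, 0.0, -0.011], [-0.6, -0.83, 0.0, -0.011], [-0.59, -0.83, 0.0, -0.011]]
[[-0.58, -0.84, 0.0, -0.011], [-0.57, -0.85, 0.0, -0.011], [-0.56, -0.85, 0.0, -0.011], [-0.55, -0.86, 0.0, -0.011], [-0.54, -0.86, 0.0, -0.011]]
[[-0.53, -0.87, 0.0, -0.011], [-0.52, -0.88, 0.01, -0.011], [-0.51, -0.88, 0.0, -0.011], [-0.5, -0.89, 0.01, -0.011], [-0.49, -0.89, 0.0, -0.011]]
[[-0.48, -0.9, 0.01, -0.011], [-0.47, -0.91, 0.0, -0.011], [-0.46, -0.91, 0.01, -0.01], [-0.45, -0.92, 0.0, -0.011], [-0.44, -0.92, 0.01, -0.01]]
[[-0.43, -0.93, 0.0, -0.011], [-0.42, -0.93, 0.01, -0.01], [-0.41, -0.93, 0.0, -0.011], [-0.4, -0.94, 0.01, -0.01], [-0.39, -0.94, 0.0, -0.011]]
[[-0.38, -0.95, 0.01, -0.01], [-0.37, -0.95, 0.0, -0.011], [-0.36, -0.96, 0.01, -0.01], [-0.35, -0.96, 0.0, -0.011], [-0.34, -0.96, 0.01, -0.01]]
[[-0.32, -0.97, 0.0, -0.011], [-0.31, -0.97, 0.01, -0.01], [-0.31, -0.98, 0.0, -0.011], [-0.29, -0.98, 0.01, -0.01], [-0.28, -0.98, 0.0, -0.011]]
end [ 0.4894 -0.2526  0.2501] 10.51
```

Call:
apply_moves(commands=[[0,0,0,-0.0862],[0,0,0,-0.0862],[0,0,0,-0.0862],[0,0,0,-0.0862],[0,0,0,-0.0862]], claw=0)

```text
clock: 0.52
eef_pos: [0.1322, 0.4818, 0.2528]
tool_rot: [-0.094, 0.996, -0.001, -0.0]
ft_force: [0.5, 1.2, 0.4]
grip_width: 0.0854
grasp_force: 0.0
```

Call:
apply_moves(commands=[[-0.27,-0.98,0,0],[-0.27,-0.98,0,0],[-0.27,-0.98,0,0],[-0.27,-0.98,0,0],[-0.27,-0.98,0,0]])

```text
clock: 0.93
eef_pos: [0.1768, 0.3896, 0.2528]
tool_rot: [-0.092, 0.996, -0.001, -0.0]
ft_force: [0.3, -0.2, 1.5]
grip_width: 0.0852
grasp_force: 0.0
```

Call:
apply_moves(commands=[[-0.27,-0.98,0,0],[-0.27,-0.98,0,0],[-0.27,-0.98,0,0],[-0.27,-0.98,0,0],[-0.27,-0.98,0,0]])

```text
clock: 1.35
eef_pos: [0.2212, 0.2981, 0.253]
tool_rot: [-0.092, 0.996, -0.0, -0.0]
ft_force: [0.9, -1.0, -0.1]
grip_width: 0.0854
grasp_force: 0.0
```

Call:
apply_moves(commands=[[-0.27,-0.98,0,0],[-0.27,-0.98,0,0],[-0.27,-0.98,0,0],[-0.27,-0.98,0,0],[-0.27,-0.98,0,0]])

```text
clock: 1.77
eef_pos: [0.2656, 0.2068, 0.253]
tool_rot: [-0.092, 0.996, -0.0, -0.0]
ft_force: [1.1, 0.7, 0.6]
grip_width: 0.0854
grasp_force: 0.0
```

Call:
apply_moves(commands=[[-0.27,-0.98,0,0],[-0.27,-0.98,0,0],[-0.27,-0.98,0,0],[-0.27,-0.98,0,0],[-0.27,-0.98,0,0]])

```text
clock: 2.18
eef_pos: [0.31, 0.1154, 0.2531]
tool_rot: [-0.092, 0.996, -0.0, -0.0]
ft_force: [0.8, 0.4, -0.1]
grip_width: 0.0852
grasp_force: 0.0
```

Call:
apply_moves(commands=[[-0.27,-0.98,0,0],[-0.27,-0.98,0,0],[-0.27,-0.98,0,0],[-0.27,-0.98,0,0],[-0.27,-0.98,0,0]])

```text
clock: 2.6
eef_pos: [0.3544, 0.024, 0.253]
tool_rot: [-0.092, 0.996, 0.0, -0.0]
ft_force: [0.6, 0.4, 0.1]
grip_width: 0.0852
grasp_force: 0.0
```

Call:
apply_moves(commands=[[-0.27,-0.98,0,0],[-0.27,-0.98,0,0],[-0.27,-0.98,0,0],[-0.27,-0.98,0,0],[-0.27,-0.98,0,0]])

```text
clock: 3.02
eef_pos: [0.3989, -0.0673, 0.2529]
tool_rot: [-0.092, 0.996, 0.0, -0.0]
ft_force: [0.0, -0.0, 0.1]
grip_width: 0.0852
grasp_force: 0.0
```

Call:
apply_moves(commands=[[-0.27,-0.98,0,0],[-0.27,-0.98,0,0],[-0.27,-0.98,0,0],[-0.27,-0.98,0,0],[-0.27,-0.98,0,0]])

```text
clock: 3.43
eef_pos: [0.4433, -0.1587, 0.2528]
tool_rot: [-0.092, 0.996, 0.0, -0.001]
ft_force: [0.0, 0.3, 0.5]
grip_width: 0.0856
grasp_force: 0.0
```

Call:
apply_moves(commands=[[-0.27,-0.98,0,0],[-0.27,-0.98,0,0],[-0.27,-0.98,0,0],[-0.27,-0.98,0,0],[0,0,0,0]])

```text
clock: 3.85
eef_pos: [0.4799, -0.2337, 0.2522]
tool_rot: [-0.09, 0.996, -0.0, -0.0]
ft_force: [0.3, 0.2, 1.1]
grip_width: 0.0852
grasp_force: 0.0
```

```bash
python3 - <<'E'
from h import *
p,y,M,o=pose();print(p.round(4),y,o['clock'],o['joint_pos'].round(3))
c=cap('wrist','w1')
t=cap('top','t1')
E
```

```text
[ 0.4799 -0.2337  0.2522] 10.362633380510049 3.85 [-4.530e-01  3.080e-01  9.300e-02  1.356e+00 -1.000e-03 -6.340e-01]
```

View pics/w1.png

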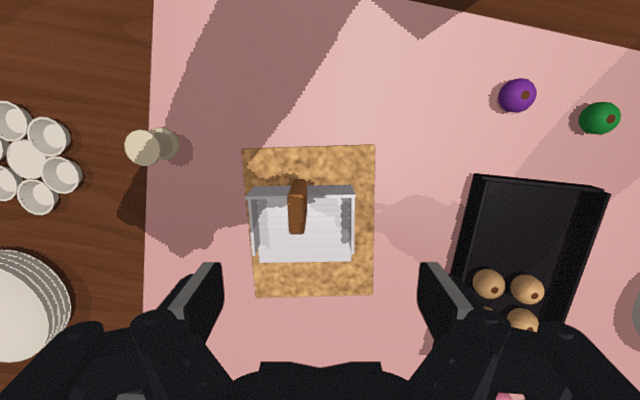

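```bash
python3 - <<'E'
from h import *
from scipy.optimize import least_squares
c=dict(np.load('pics/w1.npz'))
def fit(name,obj,pix,g):
    def f(q):
        s,co=np.sin(q[2]),np.cos(q[2])
        return np.concatenate([np.array(w2px(c,[q[0]+co*o[0]-s*o[1],q[1]+s*o[0]+co*o[1],o[2]]))-p for o,p in zip(obj,pix)])
    r=least_squares(f,g,loss='soft_l1');print(name,np.round(r.x,4),'deg',np.degrees(r.x[2]).round(1),np.round(r.fun,1));return r.x
m=fit('mat',[(.095,.075,.004),(.095,-.075,.004),(-.095,-.075,.004),(-.095,.075,.004)],[(373,294),(256,297),(242,149),(375,145)],[.54,-.23,.2])
s=fit('scoop',[(.0475,.056,.0064),(.0475,-.056,.0064),(-.0475,.056,.05),(-.0475,-.056,.05)],[(352,262),(258,264),(355,186),(247,187)],[.54,-.24,.18])
for o in[(-.065,.007,.114),(-.065,-.007,.114),(-.029,.007,.114),(-.029,-.007,.114),(-.029,.007,.048)]:
    si,co=np.sin(s[2]),np.cos(s[2]);print(np.round(w2px(c,[s[0]+co*o[0]-si*o[1],s[1]+si*o[0]+co*o[1],o[2]]),0))
for n,a,b,z in[('near',(608,190),(474,174),.022),('nearfloor',(588,202),(481,185),.004)]:
    A,B=[px2w(c,*q,z)[:2] for q in(a,b)];print(n,A.round(4),B.round(4),((A+B)/2).round(4),np.linalg.norm(A-B).round(4),np.degrees(np.arctan2(*(A-B)*[-1,1])).round(1))
E
```

```text
mat [ 0.5429 -0.2335  0.2125] deg 12.2 [ 0.5  1.8 -0.5  1.9 -1.3 -0.7  1.2 -0.9]
scoop [ 0.5335 -0.244   0.1909] deg 10.9 [-0.8 -6.4  0.8 -7.7  1.8  1.3 -1.9  1.3]
[305. 185.]
[287. 185.]
[306. 227.]
[289. 227.]
[308. 205.]
near [0.4347 0.0796] [ 0.4448 -0.0724] [0.4397 0.0036] 0.1523 3.8
nearfloor [0.4539 0.0791] [ 0.4574 -0.0515] [0.4557 0.0138] 0.1306 1.5
```

Call:
apply_moves(commands=[[-0.11,-0.51,0.83,0],[-0.11,-0.51,0.83,0],[0,0,0.83,0],[0,0,0.83,0],[0,0,0.83,0]])

```text
clock: 4.37
eef_pos: [0.4863, -0.2492, 0.1695]
tool_rot: [-0.092, 0.996, 0.0, -0.0]
ft_force: [-0.4, -0.9, 0.1]
grip_width: 0.0855
grasp_force: 0.0
```

Call:
apply_moves(commands=[[0,0,0.83,0],[0,0,0.83,0],[0,0,0.83,0],[0,0,0.83,0],[0,0,0.83,0]])

```text
clock: 4.78
eef_pos: [0.4864, -0.249, 0.0867]
tool_rot: [-0.092, 0.996, 0.0, -0.0]
ft_force: [0.1, 0.3, 0.4]
grip_width: 0.0855
grasp_force: 0.0
```

Call:
apply_moves(commands=[[0,0,0,0],[0,0,0,0],[0,0,0,0],[0,0,0,0],[0,0,0,0]])

```text
clock: 5.2
eef_pos: [0.4877, -0.2505, 0.0887]
tool_rot: [-0.092, 0.996, -0.001, 0.001]
ft_force: [0.7, 0.4, 0.8]
grip_width: 0.0855
grasp_force: 0.0
```

```bash
python3 - <<'E'
from h import *
p,y,M,o=pose();print(p.round(4),y,o['clock'],o['ft_force'])
w=cap('wrist','w2');t=cv2.imread('pics/t1.png')
a=cv2.resize(w['image'][120:400,140:500],(400,311))
b=cv2.resize(t[145:255,272:352],(400,550),interpolation=cv2.INTER_CUBIC)
b=np.clip((b/255.)**.5*255,0,255).astype(np.uint8)
im=np.zeros((550,800,3),np.uint8);im[:311,:400]=a;im[:,400:]=b;cv2.imwrite('pics/m2.png',im)
E
```

```text
[ 0.4877 -0.2505  0.0887] 10.52603114605664 5.2 [0.66334831 0.43414625 0.79058411]
```

View pics/m2.png

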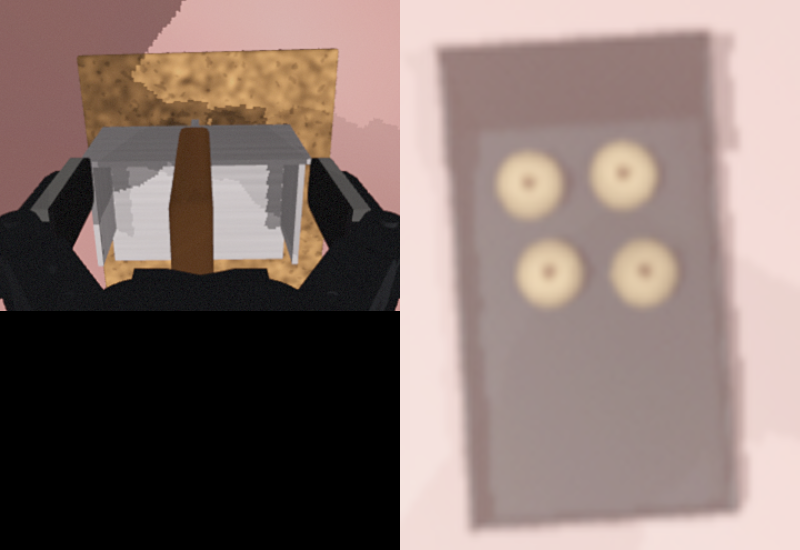

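```bash
python3 - <<'E'
from h import *
c=dict(np.load('pics/t1.npz'))
P=lambda x,y:((x-400)/5+272-.4,y/5+145-.4)
for n,a,b,z in[('foot',(478,130),(712,118),.004),('nearfl',(495,517),(728,505),.004),('top',(438,48),(710,33),.064),('nearout',(472,530),(738,512),.022)]:
    A,B=[px2w(c,*P(*q),z)[:2] for q in(a,b)];print(n,A.round(4),B.round(4),((A+B)/2).round(4),np.linalg.norm(A-B).round(4),np.degrees(np.arctan2(*(A-B)*[-1,1])).round(1))
print([px2w(c,*P(*q),.022)[:2].round(4).tolist() for q in[(530,185),(624,175),(549,273),(644,273)]])
K=np.array(c['R']);print(K.round(3),c['k1'])
E
```

```text
foot [0.6454 0.0772] [ 0.6536 -0.0466] [0.6495 0.0153] 0.1241 3.8
nearfl [0.4416 0.0647] [ 0.4497 -0.0573] [0.4457 0.0037] 0.1223 3.8
top [0.6793 0.0945] [ 0.6889 -0.0424] [0.6841 0.026 ] 0.1372 4.0
nearout [0.4358 0.0755] [ 0.447  -0.0615] [0.4414 0.007 ] 0.1375 4.7
[[0.6148, 0.0485], [0.6208, -0.0003], [0.5691, 0.0379], [0.5698, -0.0114]]
[[ 0.014 -1.    -0.003]
 [-0.998 -0.014 -0.06 ]
 [ 0.06   0.004 -0.998]] 0.028950489173178752
```

Call:
apply_moves(commands=[[0,0,0.15,0],[0,0,0,0],[0,0,0,0],[0,0,0,0],[0,0,0,0]], claw=1)

```text
clock: 5.67
eef_pos: [0.4869, -0.2502, 0.0843]
tool_rot: [-0.092, 0.996, 0.0, -0.0]
ft_force: [-1.5, -0.2, -0.1]
grip_width: 0.0255
grasp_force: 0.0
```

Call:
apply_moves(commands=[[0,0,0,0],[0,0,0,0],[0,0,0,0],[0,0,0,0],[0,0,0,0]])

```text
clock: 6.08
eef_pos: [0.487, -0.2504, 0.0845]
tool_rot: [-0.092, 0.996, -0.0, 0.0]
ft_force: [-1.0, -0.8, 0.2]
grip_width: 0.0133
grasp_force: 59.0
```

Call:
apply_moves(commands=[[0,0,-0.6,0],[0,0,-0.6,0],[0,0,-0.6,0],[0,0,-0.6,0],[0,0,-0.6,0]])

```text
clock: 6.5
eef_pos: [0.4863, -0.2497, 0.1441]
tool_rot: [-0.092, 0.996, 0.001, -0.001]
ft_force: [1.3, 0.1, -2.2]
grip_width: 0.0133
grasp_force: 58.5
```

Call:
apply_moves(commands=[[0,0,0,0],[0,0,0,0],[0,0,0,0],[0,0,0,0],[0,0,0,0]], claw=0.84)

```text
clock: 6.92
eef_pos: [0.4863, -0.2498, 0.1432]
tool_rot: [-0.092, 0.996, 0.001, -0.001]
ft_force: [-0.2, 0.4, -1.5]
grip_width: 0.0138
grasp_force: 21.7
```

```bash
python3 - <<'E'
from h import *
p,y,M,o=pose();print(p.round(4),y,o['clock'],o['ft_force'],o['ft_torque'],o['grip_width'],o['grasp_force'])
a=cap('scene','s3')['image'];w=cap('wrist','w3')['image']
im=np.zeros((450,800,3),np.uint8);im[:,:400]=cv2.resize(a[140:290,180:313],(400,450));im[:250,400:]=cv2.resize(w,(400,250));cv2.imwrite('pics/m3.png',im)
E
```

```text
[ 0.4863 -0.2498  0.1432] 10.51576204695714 6.9167 [-0.2468622   0.40621658 -1.45782702] [-0.03719436  0.06483101  0.01179172] 0.013847785729440992 21.65681630373001
```

View pics/m3.png

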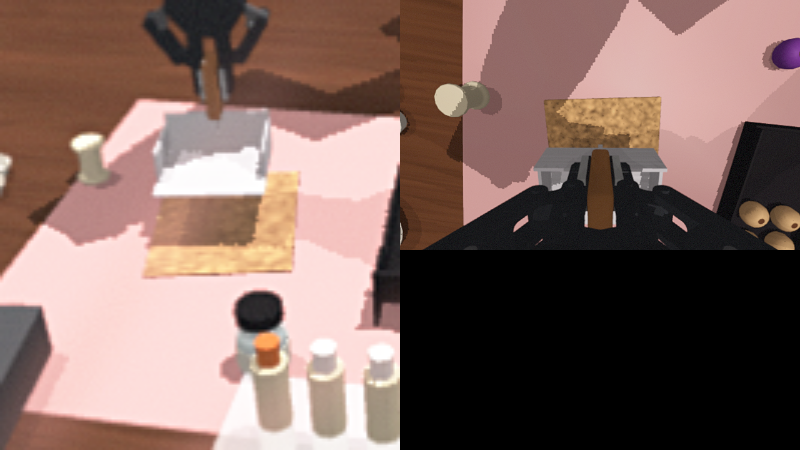

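Call:
apply_moves(commands=[[0,0,0,0.0535],[0,0,0,0.0535],[0.072,0.92,0,0],[0.072,0.92,0,0],[0.072,0.92,0,0]], claw=1)

```text
clock: 7.43
eef_pos: [0.4783, -0.195, 0.1439]
tool_rot: [-0.035, 0.999, 0.0, -0.0]
ft_force: [0.2, 0.5, -2.2]
grip_width: 0.0132
grasp_force: 59.4
```

Call:
apply_moves(commands=[[0.072,0.92,0,0],[0.072,0.92,0,0],[0.072,0.92,0,0],[0.072,0.92,0,0],[0.072,0.92,0,0]])

```text
clock: 7.85
eef_pos: [0.4646, -0.1033, 0.1441]
tool_rot: [-0.036, 0.999, 0.0, -0.0]
ft_force: [0.3, -0.3, -1.5]
grip_width: 0.0136
grasp_force: 59.3
```

Call:
apply_moves(commands=[[0.072,0.92,0,0],[0.072,0.92,0,0],[0.072,0.92,0,0],[0.072,0.92,0,0],[0.072,0.92,0,0]])

```text
clock: 8.27
eef_pos: [0.4509, -0.0121, 0.1442]
tool_rot: [-0.036, 0.999, 0.0, -0.0]
ft_force: [0.2, -0.6, -2.2]
grip_width: 0.0131
grasp_force: 59.3
```

Call:
apply_moves(commands=[[0.072,0.92,0,0],[0,0,0,0],[0,0,0,0],[0,0,0,0],[0,0,0,0]])

```text
clock: 8.68
eef_pos: [0.4486, 0.0047, 0.1443]
tool_rot: [-0.035, 0.999, -0.0, 0.0]
ft_force: [0.7, 0.4, -2.3]
grip_width: 0.0135
grasp_force: 59.3
```

```bash
python3 - <<'E'
from h import *
p,y,M,o=pose();print(p.round(4),y,o['clock'],o['ft_force'],o['ft_torque'])
t=cap('top','t4');w=cap('wrist','w4')
im=np.zeros((590,800,3),np.uint8)
im[:500,:400]=cv2.resize(t['image'][145:270,270:370],(400,500),interpolation=cv2.INTER_CUBIC)
im[:350,400:]=cv2.resize(w['image'],(400,350)) if 0 else cv2.resize(w['image'][50:400,120:520],(400,350))
cv2.imwrite('pics/m4.png',im)
E
```

```text
[0.4486 0.0047 0.1443] 4.043016405128319 8.6833 [ 0.68257184  0.42029919 -2.30336249] [0.019223   0.0508135  0.01276365]
```

View pics/m4.png

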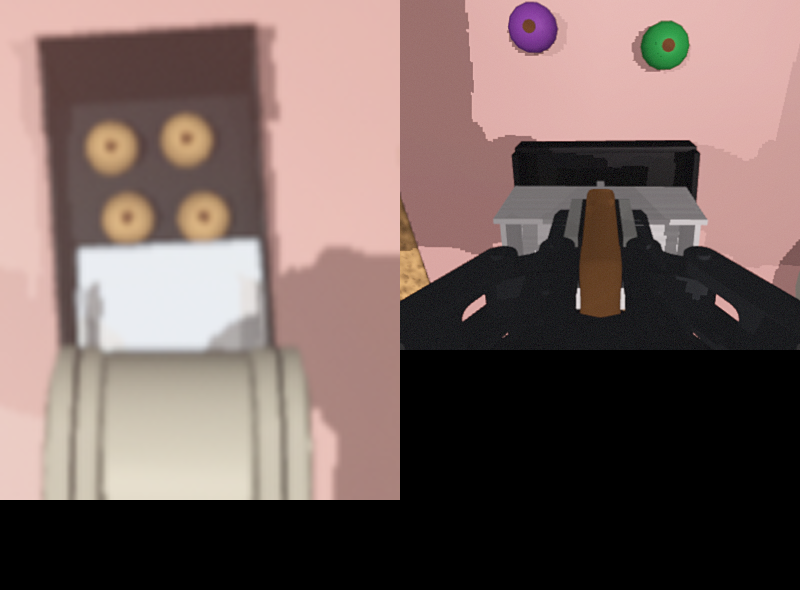

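```bash
python3 - <<'E'
from h import *
c=dict(np.load('pics/t4.npz'));w=dict(np.load('pics/w4.npz'))
P=lambda x,y:(x/4+270-.375,y/4+145-.375)
h=np.array([np.cos(np.radians(4.04)),np.sin(np.radians(4.04))]);n=np.array([-h[1],h[0]])
p=pose()[0][:2]
A,B=[px2w(c,*P(*q),.066)[:2] for q in[(77,247),(260,238)]]
print('lip rel TCP',[( (a-p)@h).round(4) for a in(A,B)],[((a-p)@n).round(4) for a in(A,B)])
A,B=[px2w(w,*q,.022)[:2] for q in[(417,193),(236,193)]];print('near top outer',A,B)
print(' mid rel TCP',((A+B)/2-p)@h,((A+B)/2-p)@n, np.degrees(np.arctan2(*(A-B)*[-1,1])))
for q in[(112,147),(187,139),(127,216),(203,215)]:
    b=px2w(c,*P(*q),.022)[:2];print(((b-p)@h).round(4),((b-p)@n).round(4))
A,B=[px2w(w,*q,.05)[:2] for q in[(427,271),(213,270)]];print('back?',[((a-p)@h).round(4) for a in(A,B)],[((a-p)@n).round(4) for a in(A,B)], w['R'].round(3),w['t'])
A,B=[px2w(w,*q,.1097)[:2] for q in[(427,271),(213,270)]];print('back',[((a-p)@h).round(4) for a in(A,B)],[((a-p)@n).round(4) for a in(A,B)])
E
```

```text
lip rel TCP [np.float64(0.1038), np.float64(0.103)] [np.float64(0.0559), np.float64(-0.0584)]
near top outer [0.43213111 0.07613878] [ 0.44189345 -0.06062245]
 mid rel TCP -0.01130588215322291 0.003965175475355479 4.082982125712586
0.1695 0.032
0.172 -0.017
0.1241 0.0247
0.1219 -0.0246
back? [np.float64(0.0395), np.float64(0.0388)] [np.float64(0.0762), np.float64(-0.0779)] [[-0.071  0.997 -0.   ]
 [ 0.956  0.068  0.284]
 [ 0.283  0.02  -0.959]] [ 0.0282085  -0.43481193  0.14664335]
back [np.float64(0.0083), np.float64(0.0078)] [np.float64(0.0547), np.float64(-0.0564)]
```

Call:
apply_moves(commands=[[0.28,0.1,0.4,0],[0,0,0.6,0],[0,0,0.6,0],[0,0,0.6,0],[0,0,0.5,0]])

```text
clock: 9.2
eef_pos: [0.4426, 0.0063, 0.0896]
tool_rot: [-0.035, 0.999, -0.0, -0.0]
ft_force: [1.1, -1.0, -0.9]
grip_width: 0.0135
grasp_force: 59.4
```

Call:
apply_moves(commands=[[0,0,0.2,0],[0,0,0.15,0],[0,0,0,0],[0,0,0,0],[0,0,0,0]])

```text
clock: 9.62
eef_pos: [0.4421, 0.0063, 0.0844]
tool_rot: [-0.035, 0.999, -0.0, -0.0]
ft_force: [-5.4, -0.8, 7.7]
grip_width: 0.0134
grasp_force: 60.7
```

Call:
apply_moves(commands=[[-0.3,0,0,0],[-0.6,0,0,0],[-0.6,0,0,0],[-0.6,0,0,0],[-0.6,0,0,0]])

```text
clock: 10.03
eef_pos: [0.4959, 0.0102, 0.0844]
tool_rot: [-0.035, 0.999, -0.0, -0.001]
ft_force: [-7.0, -0.7, 8.9]
grip_width: 0.013
grasp_force: 60.8
```

Call:
apply_moves(commands=[[-0.5,0,0,0],[-0.4,0,0,0],[-0.4,0,0,0],[-0.4,0,0,0],[-0.2,0,0,0]])

```text
clock: 10.45
eef_pos: [0.5346, 0.013, 0.0844]
tool_rot: [-0.035, 0.999, -0.0, -0.0]
ft_force: [-7.9, -2.2, 9.2]
grip_width: 0.0136
grasp_force: 60.8
```

```bash
python3 - <<'E'
from h import *
p,y,M,o=pose();print(p.round(4),y,o['clock'],o['ft_force'],o['ft_torque'])
s=cap('scene','s5');t=cap('top','t5')
im=np.zeros((600,800,3),np.uint8)
im[:600,:400]=cv2.resize(t['image'][140:230,280:340],(400,600),interpolation=cv2.INTER_CUBIC)
im[:400,400:]=cv2.resize(s['image'][180:270,285:375],(400,400),interpolation=cv2.INTER_CUBIC)
cv2.imwrite('pics/m5.png',im)
E
```

```text
[0.5346 0.013  0.0844] 4.054703480061263 10.45 [-7.87430661 -2.23861619  9.22172006] [-0.22890337  1.57045602  0.02323355]
```

View pics/m5.png

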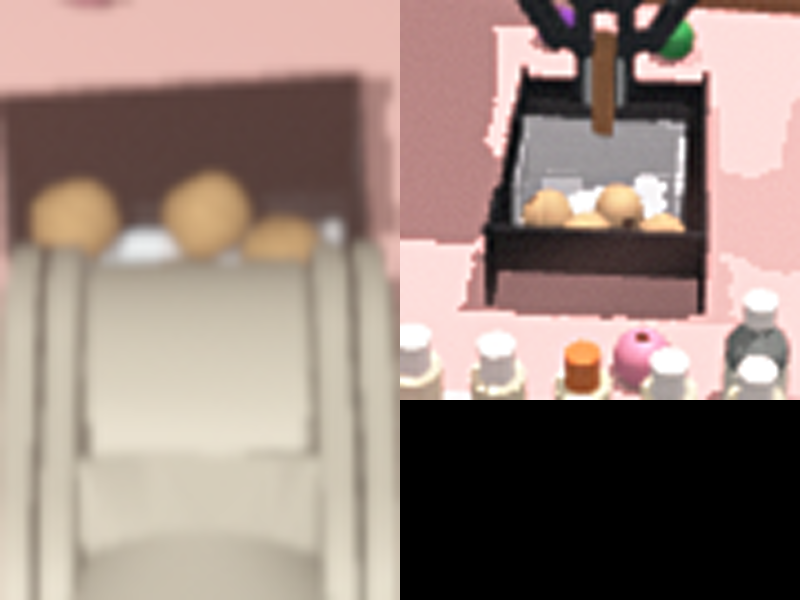

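Call:
apply_moves(commands=[[-0.15,0,0,0],[-0.15,0,0,0],[-0.1,0,0,0],[-0.05,0,0,0],[0,0,0,0]])

```text
clock: 10.97
eef_pos: [0.5427, 0.0136, 0.0845]
tool_rot: [-0.035, 0.999, -0.0, -0.001]
ft_force: [-5.7, 0.4, 7.1]
grip_width: 0.0134
grasp_force: 60.6
```

```bash
python3 - <<'E'
from h import *
p,y,M,o=pose();print(p.round(4),y,o['clock'],o['ft_force'],o['ft_torque'])
E
```

```text
[0.5427 0.0136 0.0845] 4.055311412214956 10.9667 [-5.73438541  0.39101744  7.09774459] [-0.07897446  0.9707911   0.04864537]
```

Call:
apply_moves(commands=[[-0.05,0,0,0],[-0.05,0,0,0],[-0.05,0,0,0],[0,0,0,0],[0,0,0,0]])

```text
clock: 11.38
eef_pos: [0.5457, 0.0138, 0.0845]
tool_rot: [-0.035, 0.999, -0.0, -0.001]
ft_force: [-4.9, -0.2, 6.4]
grip_width: 0.0134
grasp_force: 60.6
```

Call:
apply_moves(commands=[[-0.08,0,0,0],[-0.08,0,0,0],[0,0,0,0],[0,0,0,0],[0,0,0,0]])

```text
clock: 11.8
eef_pos: [0.5473, 0.0139, 0.0845]
tool_rot: [-0.035, 0.999, -0.0, -0.002]
ft_force: [-9.8, -1.2, 10.6]
grip_width: 0.0132
grasp_force: 61.2
```

```bash
python3 - <<'E'
from h import *
p,y,M,o=pose();print(p.round(4),y,o['clock'],o['ft_force'],o['ft_torque'])
t=cap('top','t6');s=cap('scene','s6');w=cap('wrist','w6')
im=np.zeros((600,800,3),np.uint8)
im[:270,:400]=cv2.resize(t['image'][145:199,275:355],(400,270),interpolation=cv2.INTER_CUBIC)
im[:400,400:]=cv2.resize(s['image'][190:260,295:365],(400,400),interpolation=cv2.INTER_CUBIC)
im[280:530,:400]=cv2.resize(w['image'],(400,250))
cv2.imwrite('pics/m6.png',im)
E
```

```text
[0.5473 0.0139 0.0845] 4.055741454730352 11.8 [-9.80843079 -1.16462354 10.57203625] [-0.20210204  1.60432272  0.05480177]
```

View pics/m6.png

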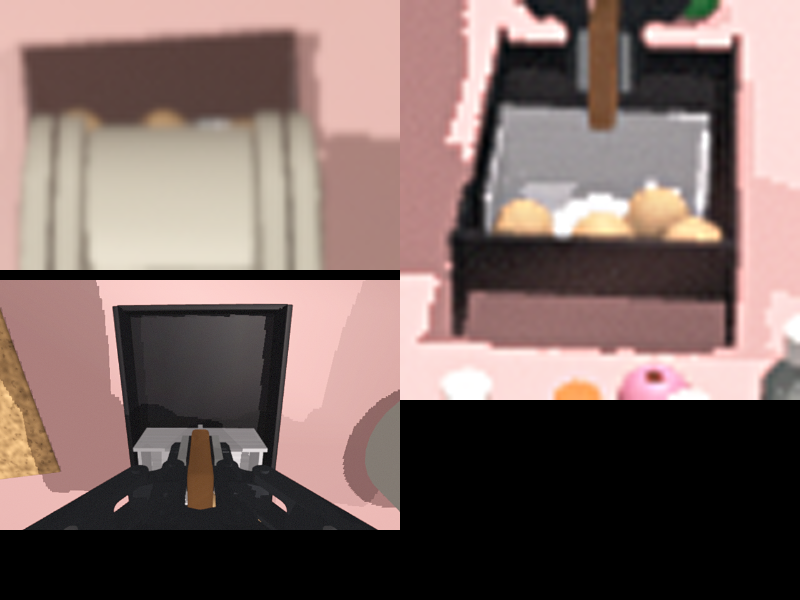

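Call:
apply_moves(commands=[[-0.04,0,-0.25,0],[-0.14,0,-0.25,0],[-0.14,0,-0.25,0],[-0.14,0,-0.25,0],[-0.14,0,-0.25,0]])

```text
clock: 12.37
eef_pos: [0.5609, 0.0151, 0.1081]
tool_rot: [-0.036, 0.999, -0.0, -0.001]
ft_force: [-3.3, -0.6, -2.9]
grip_width: 0.013
grasp_force: 59.2
```

```bash
python3 - <<'E'
from h import *
p,y,M,o=pose();print(p.round(4),y,o['clock'],o['ft_force'],o['ft_torque'])
s=cap('scene','s7')
E
```

```text
[0.5609 0.0151 0.1081] 4.0897640646065065 12.3667 [-3.34173334 -0.64757143 -2.85861484] [-0.32615052  1.09954681  0.11538453]
```

Call:
apply_moves(commands=[[-0.14,0,-0.25,0],[-0.14,0,-0.25,0],[-0.14,0,-0.25,0],[-0.14,0,-0.25,0],[0,0,0,0]])

```text
clock: 12.83
eef_pos: [0.5736, 0.0165, 0.1297]
tool_rot: [-0.036, 0.999, 0.0, 0.001]
ft_force: [-3.8, 0.2, 0.1]
grip_width: 0.0132
grasp_force: 59.6
```

```bash
python3 - <<'E'
from h import *
p,y,M,o=pose();print(p.round(4),y,o['clock'],o['ft_force'],o['ft_torque'])
s=cap('scene','s8');t=cap('top','t8')
im=np.zeros((600,800,3),np.uint8)
im[:300,:400]=cv2.resize(t['image'][140:200,275:355],(400,300),interpolation=cv2.INTER_CUBIC)
im[:480,400:]=cv2.resize(s['image'][185:269,295:365],(400,480),interpolation=cv2.INTER_CUBIC)
cv2.imwrite('pics/m8.png',im)
def blobs(i):
    h=cv2.cvtColor(i,cv2.COLOR_BGR2HSV);m=cv2.inRange(h,(8,60,120),(22,190,255));n,l,st,ce=cv2.connectedComponentsWithStats(m)
    return [(ce[k].round(),st[k,4]) for k in range(1,n) if st[k,4]>25 and 290<ce[k][0]<370 and 180<ce[k][1]<270]
for f in('s6','s7','s8'):print(f,blobs(cv2.imread(f'pics/{f}.png')))
E
```

```text
[0.5736 0.0165 0.1297] 4.120998265114587 12.8333 [-3.76571519  0.19088442  0.13101434] [-0.04292626  1.11076263  0.13648776]
s6 [(array([330., 202.]), np.int32(60)), (array([338., 228.]), np.int32(142)), (array([316., 228.]), np.int32(53)), (array([326., 262.]), np.int32(90))]
s7 [(array([329., 193.]), np.int32(26)), (array([338., 226.]), np.int32(235)), (array([315., 226.]), np.int32(91)), (array([326., 262.]), np.int32(86))]
s8 [(array([329., 192.]), np.int32(39)), (array([338., 224.]), np.int32(304)), (array([315., 223.]), np.int32(110)), (array([326., 262.]), np.int32(88))]
```

View pics/m8.png

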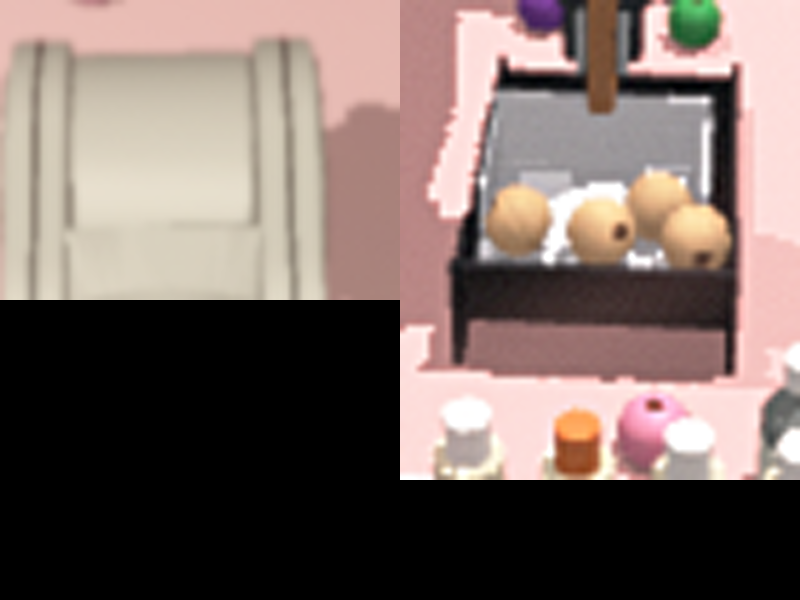

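Call:
apply_moves(commands=[[-0.13,0,-0.22,0],[-0.1,-0.05,-0.18,0],[0,-0.2,0,0],[0,-0.25,0,0],[0,-0.2,0,0]])

```text
clock: 13.35
eef_pos: [0.5786, 0.0024, 0.1365]
tool_rot: [-0.036, 0.999, 0.0, 0.0]
ft_force: [-3.9, -0.2, -0.7]
grip_width: 0.0132
grasp_force: 59.6
```

```bash
python3 - <<'E'
from h import *
p,y,M,o=pose();print(p.round(4),y,o['clock'],o['ft_force'],o['ft_torque'])
s=cap('scene','s9')
h=cv2.cvtColor(s['image'],cv2.COLOR_BGR2HSV);m=cv2.inRange(h,(8,60,120),(22,190,255))[180:245,300:365]
for r in m[::2]: print(''.join('#' if v else '.' for v in r))
E
```

```text
[0.5786 0.0024 0.1365] 4.123417756788635 13.35 [-3.92455257 -0.20546843 -0.68290871] [0.17892272 0.89628723 0.24346171]
...........................................##....................
.................................................................
.......................####................#..#..#...............
......................##.#.......................................
......................###..........................#.............
......................##.#.......................................
......................###.#......................#...............
.........................##......................................
.......................#..##.....................................
..........................##.....................................
...........................#.....................................
..........................#......................................
.................................................................
.................................................................
........................................................
[... 497 characters left out ...]
##..####################................
......########.....############.....#############................
.....................########........######...##.................
.......................................#######...................
.................................................................
.................................................................
.................................................................
.................................................................
.................................................................
.................................................................
.................................................................
```

Call:
apply_moves(commands=[[0.06,0,0.15,0],[0.1,0,0.17,0],[0.12,0,0.17,0],[0.12,0,0.17,0],[0.12,0,0.17,0]])

```text
clock: 13.82
eef_pos: [0.5701, 0.0022, 0.1251]
tool_rot: [-0.035, 0.999, 0.0, 0.004]
ft_force: [-13.5, 6.2, 27.5]
grip_width: 0.0132
grasp_force: 64.3
```

```bash
cat >> h.py <<'E'
def beads(i,y0=180,y1=245,x0=300,x1=365):
    m=cv2.inRange(cv2.cvtColor(i,cv2.COLOR_BGR2HSV),(8,60,120),(22,190,255))[y0:y1,x0:x1]
    for r in m[::2]:
        if r.any(): print(''.join('#' if v else '.' for v in r))
E
python3 - <<'E'
from h import *
p,y,M,o=pose();print(p.round(4),y,o['clock'],o['ft_force'],o['ft_torque'])
s=cap('scene','s10');beads(s['image'])
E
```

```text
[0.5701 0.0022 0.1251] 4.050865776922604 13.8167 [-13.467034     6.19424842  27.50523627] [ 0.24502303  1.78851596 -0.22353882]
................................................................#
........................###................#..#..#...............
.......................####......................................
.......................##.##.......................#.............
.......................##.#......................................
.......................##.#......................#...............
.......................##.##.....................................
.......................##.##.....................................
.......................#..##.....................................
.......................##.##.....................................
..........................##.....................................
.......................##.#......................................
.................................###.............................
.......######.................#########..........................
.....##########.......##......###########........................
.....##########.....#####################........................
....###########....#################..###....###...##............
.....#########.....#########.#######..#....###########...........
......#######......###########...###......#############..........
.....................#######...............############..........
...........................................###########...........
```

Call:
apply_moves(commands=[[0,0,0,0],[0,0,0,0],[0,0,0,0],[0.05,0,0.05,0],[0.1,0,0.1,0]], claw=0.839)

```text
clock: 14.28
eef_pos: [0.5658, 0.0017, 0.1197]
tool_rot: [-0.035, 0.999, -0.0, 0.002]
ft_force: [-8.8, 2.5, 11.6]
grip_width: 0.0138
grasp_force: 21.0
```

```bash
python3 - <<'E'
from h import *
p,y,M,o=pose();print(p.round(4),y,o['clock'],o['ft_force'],o['ft_torque'])
s=cap('scene','s11');beads(s['image'])
E
```

```text
[0.5658 0.0017 0.1197] 4.037001094139922 14.2833 [-8.76709804  2.4597082  11.57560919] [ 0.11179698  1.24471125 -0.15776626]
.........................#..................##..................#
........................####...............#..#..#...............
.......................####......................................
.......................###.#.......................#.............
.......................##.#......................................
.......................#.........................#...............
.......................##.##.....................................
.......................#####.....................................
.......................##.##.....................................
.......................#####.....................................
........................####.....................................
.......................####......................................
................#####............................................
..............#########..........................................
.............###########.........................................
.............########..#........######...........................
.............###########..#...##########.........................
...............##########################........................
...................######################......####..............
...................########..######...##....######..##...........
...................####################....############..........
....................#########..............############..........
.......................##..................############..........
............................................#####...#............
```

Call:
apply_moves(commands=[[0.15,0,0.15,0],[0.15,0,0.15,0],[0.15,0,0.15,0],[0,0,0,0],[0,0,0,0]])

```text
clock: 14.75
eef_pos: [0.5569, 0.0005, 0.1087]
tool_rot: [-0.035, 0.999, -0.0, 0.001]
ft_force: [-4.0, 1.3, 4.6]
grip_width: 0.0136
grasp_force: 15.9
```

```bash
python3 - <<'E'
from h import *
p,y,M,o=pose();print(p.round(4),y,o['clock'],o['ft_force'],o['ft_torque'])
s=cap('scene','s12');beads(s['image'],200);t=cap('top','t12');beads(t['image'],140,200,270,350)
E
```

```text
[5.569e-01 5.000e-04 1.087e-01] 4.032699285354367 14.75 [-3.95185318  1.29083058  4.62820655] [-0.13576128  0.50096669 -0.11841571]
.......................#####.....................................
.......................#####.....................................
.......................#####.....................................
..................####...........#...............................
...............#########.....########............................
..............###########...##########...........................
..............#########################..........................
...............#######################...........................
...............############..##...###............................
.................#########....................#######............
............................................###########..........
...........................................############..........
...........................................############..........
............................................###########..........
.............................................####...#............
..........##########............................................................
.........############...........................................................
........############............................................................
........############............................................................
.........##########.............................................................
..........########..............................................................
...........#####.#..............................................................
```

```bash
cat >> h.py <<'E'
def blob(i,box):
    m=cv2.inRange(cv2.cvtColor(i,cv2.COLOR_BGR2HSV),(8,60,120),(22,190,255));z=np.zeros_like(m);x0,x1,y0,y1=box;z[y0:y1,x0:x1]=m[y0:y1,x0:x1]
    n,l,st,ce=cv2.connectedComponentsWithStats(z);k=1+np.argmax(st[1:,4]);return ce[k]
def tri(cs,ps):
    from scipy.optimize import least_squares
    return least_squares(lambda X:np.concatenate([np.array(w2px(c,X))-p for c,p in zip(cs,ps)]),[.6,.05,.05])
E
python3 - <<'E'
from h import *
s=dict(np.load('pics/s12.npz'));t=dict(np.load('pics/t12.npz'))
a=blob(s['image'],(340,357,205,245));b=blob(t['image'],(275,295,140,200));r=tri([s,t],[a,b]);X=r.x
h=np.array([.9975,.0708]);n=np.array([-h[1],h[0]]);d=X[:2]-[.5476,.0125]
print(a,b,X.round(4),r.fun.round(1),'tray',(d@h).round(4),(d@n).round(4))
q=bot.get_obs();d=np.array(q['eef_pos'])[:2]-[.5476,.0125];print('tcp tray',d@h,d@n)
E
```

```text
[348.69642857 225.25      ] [283.87142857 163.22857143] [0.6564 0.0813 0.0667] [ 0.4 -0.   0.3 -0. ] tray 0.1134 0.0609
tcp tray 0.008336881480554942 -0.012562394242587505
```

Call:
apply_moves(commands=[[0,0,0,0],[0,0,0,0],[0,0,0,0],[0,-0.2,0,0],[0,-0.3,0,0]], claw=1)

```text
clock: 15.27
eef_pos: [0.5574, -0.0066, 0.1089]
tool_rot: [-0.037, 0.999, 0.002, 0.001]
ft_force: [-5.5, 5.0, 7.8]
grip_width: 0.0133
grasp_force: 59.0
```

Call:
apply_moves(commands=[[0,-0.3,-0.05,0],[0,-0.3,-0.05,0],[0,-0.2,0,0],[0,0,0,0],[0,0,0,0]])

```text
clock: 15.68
eef_pos: [0.5582, -0.0259, 0.1094]
tool_rot: [-0.035, 0.999, -0.001, 0.0]
ft_force: [0.6, -1.0, -0.6]
grip_width: 0.0133
grasp_force: 58.5
```

```bash
python3 - <<'E'
from h import *
p,y,M,o=pose();print(p.round(4),y,o['clock'],o['ft_force'],o['ft_torque'])
s=cap('scene','s13');beads(s['image'],200);t=cap('top','t13');beads(t['image'],140,200,270,350)
E
```

```text
[ 0.5582 -0.0259  0.1094] 4.00880796719388 15.6833 [ 0.62323116 -0.96861502 -0.59016419] [-0.26687962 -0.01183934 -0.06466942]
..............#####..............................................
..............#####..............................................
..............####...............................................
.......########....#######.......................................
......#####################......................................
.....#######################.....................................
.....#######################.......#######.......................
......######################.......########......................
........##############.##..........#########.....................
............##...###...............#########.....................
...................................###...##......................
.....................................###.........................
```

Call:
apply_moves(commands=[[0,0,-0.2,0],[0,0,-0.4,0],[0,0,-0.6,0],[0,0,-0.6,0],[0,0,-0.6,0]])

```text
clock: 16.2
eef_pos: [0.5577, -0.0246, 0.1586]
tool_rot: [-0.036, 0.999, 0.0, -0.0]
ft_force: [0.4, 0.7, -1.8]
grip_width: 0.0134
grasp_force: 58.4
```

Call:
apply_moves(commands=[[0,0,-0.6,0],[0,0,-0.6,0],[0,0,-0.6,0],[0,0,-0.5,0],[0,0,-0.3,0]])

```text
clock: 16.62
eef_pos: [0.5584, -0.0247, 0.2116]
tool_rot: [-0.036, 0.999, 0.0, 0.001]
ft_force: [0.8, 0.4, -2.0]
grip_width: 0.0137
grasp_force: 58.4
```

```bash
python3 - <<'E'
from h import *
p,y,M,o=pose();print(p.round(4),y,o['clock'],o['ft_force'],o['ft_torque'])
s=cap('scene','s14');beads(s['image'],150,250,295,375);t=cap('top','t14');beads(t['image'],140,200,270,350)
E
```

```text
[ 0.5584 -0.0247  0.2116] 4.119957428222845 16.6167 [ 0.81757372  0.38713589 -1.99564592] [-0.02927774  0.09278624  0.05800228]
####....................................................................#.......
######.............#####...............................................###......
########...........#####...............................................#........
#############......#####........................................................
##############.....#####..............................................#.........
#############......####........................................#.....#..########
##############.....#####..................................######################
##############.....#####...............................#########################
###############....#####.............................###########################
.#############.....#####.........................###############################
...................#####.....................###################################
...................#####..................######################################

[... 595 characters left out ...]
###.........................#.......................
.................##...##........................................................
......................................................#.........................
...............................########.........................................
..............................##########........................................
..............................##########........................................
..............................#########.........................................
................................#####...........................................
...........................................#....................................
```

Call:
apply_moves(commands=[[0,0,0,-0.04],[0,0,0,-0.08],[0,0,0,-0.11],[0,0,0,-0.11],[0,0,0,-0.11]])

```text
clock: 17.13
eef_pos: [0.5573, -0.0249, 0.2087]
tool_rot: [-0.271, 0.963, 0.0, -0.001]
ft_force: [1.2, 0.3, -2.2]
grip_width: 0.0131
grasp_force: 58.5
```

Call:
apply_moves(commands=[[0,0,0,-0.11],[0,0,0,-0.11],[0,0,0,-0.11],[0,0,0,-0.11],[0,0,0,-0.11]])

```text
clock: 17.55
eef_pos: [0.5573, -0.0249, 0.2087]
tool_rot: [-0.533, 0.846, 0.0, -0.001]
ft_force: [0.2, 0.8, -2.5]
grip_width: 0.0135
grasp_force: 58.5
```

Call:
apply_moves(commands=[[0,0,0,-0.11],[0,0,0,-0.11],[0,0,0,-0.11],[0,0,0,-0.07],[0,0,0,-0.03]])

```text
clock: 17.97
eef_pos: [0.5573, -0.0249, 0.2087]
tool_rot: [0.708, -0.707, -0.001, 0.001]
ft_force: [-0.4, 0.0, -3.0]
grip_width: 0.0133
grasp_force: 58.5
```

```bash
python3 - <<'E'
from h import *
p,y,M,o=pose();print(p.round(4),y,o['clock'],o['ft_force'],o['ft_torque'],o['joint_pos'].round(2))
s=cap('scene','s15');beads(s['image'],150,260,295,415);t=cap('top','t15');print();beads(t['image'],140,230,230,350)
E
```

```text
[ 0.5573 -0.0249  0.2087] 90.07590510331123 17.9667 [-0.36990815  0.00780863 -2.97018029] [-0.1086279   0.01894546 -0.07566434] [-0.04  0.38  0.08  1.27 -0.   -1.62]
###.######..............................................................#..............................##############.##
###########................#...........................................###................................#####.########
############..............###..........................................#...................................#############
#####.########............###.................................................................................##########
###############...........####........................................#...........................................######
########.####.#.............###..........................................#.#######...................................###
##################.......##..##...........................############################..................................
##################.......##..###.......................#.##############################
[... 2480 characters left out ...]
....................................###########................................................
............................................................############................................................
............................................................############................................................
............................................................############................................................
...........#.................................................###########................................................
..............................................................#########.................................................
```

Call:
apply_moves(commands=[[-0.3,-0.05,0,0],[-0.6,-0.05,0,0],[-0.8,0,0,0],[-0.8,0,0,0],[-0.8,0,0,0]])

```text
clock: 18.48
eef_pos: [0.5599, 0.0427, 0.2095]
tool_rot: [-0.706, 0.708, 0.0, 0.0]
ft_force: [-0.4, 0.2, -3.2]
grip_width: 0.0135
grasp_force: 58.5
```

Call:
apply_moves(commands=[[-0.8,0,0,0],[-0.8,0,0,0],[-0.8,0,0,0],[-0.8,0,0,0],[-0.8,0,0,0]])

```text
clock: 18.9
eef_pos: [0.5598, 0.1231, 0.2096]
tool_rot: [-0.707, 0.708, 0.0, 0.0]
ft_force: [-0.6, 0.4, -2.2]
grip_width: 0.0135
grasp_force: 58.5
```

Call:
apply_moves(commands=[[-0.8,0,0,0],[-0.7,0,0,0],[-0.5,0,0,0],[-0.4,0,0,0],[-0.2,0,0,0]])

```text
clock: 19.32
eef_pos: [0.5601, 0.1744, 0.2096]
tool_rot: [-0.707, 0.707, 0.0, -0.0]
ft_force: [0.6, 0.3, -2.3]
grip_width: 0.013
grasp_force: 58.5
```

Call:
apply_moves(commands=[[-0.05,0,0,0],[0,0,0,0],[0,0,0,0],[0,0,0,0],[0,0,0,0]], claw=0.838)

```text
clock: 19.73
eef_pos: [0.5603, 0.1734, 0.2098]
tool_rot: [-0.706, 0.708, -0.0, -0.0]
ft_force: [0.1, -1.0, -2.6]
grip_width: 0.014
grasp_force: 10.5
```

```bash
python3 - <<'E'
from h import *
p,y,M,o=pose();print(p.round(4),y,o['clock'],o['ft_force'],o['ft_torque'])
t=cap('top','t16');i=t['image'];g=cv2.cvtColor(i,cv2.COLOR_BGR2HSV)
print(px2w(t,211,202,.06)); beads(i,150,250,180,280)
s=cap('scene','s16');print();beads(s['image'],150,260,340,450)
E
```

```text
[0.5603 0.1734 0.2098] 89.83362281193239 19.7333 [ 0.07087612 -0.98374126 -2.59814585] [-0.08813083  0.00221937 -0.03778327]
[0.55665722 0.26353935 0.06      ]
......................................#.............................................................
.............................................#......................................................
.................................#..................................................................

...........................#.................................#############.#.#############.###############..#.
..........................###....................................##..###.#.#.####...#......##.##..............
..........................#........................................################.##.###....................
..........................................##...........................###################...#...#############
.........................#..........#.######.................................##..##.##.#.#.###........########
........................#...#############.............##........................#
[... 994 characters left out ...]
#............#....................
....#...................######..#################.........###################.................................
............................###..#..............#........###################..................................
...#..#..#..............................................################......................................
........................................................#######...............................................
...........#..................................................................................................
.........#....................................................................................................
```

Call:
apply_moves(commands=[[0,0,0,0],[0,0,0,0],[0,0,0,0],[0,0,0,0],[0,0,0,0]], claw=0.8375)

```text
clock: 20.25
eef_pos: [0.5602, 0.1741, 0.2097]
tool_rot: [-0.706, 0.708, -0.0, -0.0]
ft_force: [-0.2, -0.2, -2.2]
grip_width: 0.0143
grasp_force: 7.7
```

```bash
python3 - <<'E'
from h import *
p,y,M,o=pose();print(p.round(4),o['ft_force'].round(2),o['ft_torque'].round(3),o['grasp_force'])
s=cap('scene','s17');beads(s['image'],170,260,390,450)
E
```

```text
[0.5602 0.1741 0.2097] [-0.19 -0.21 -2.17] [-0.116 -0.007 -0.02 ] 7.738349139690399
..#...##.......................................#####.#######
..#....##..........................................######.##
..###..#########...#######....#...........#..####.#.########
.##..######################............#######.########.####
........####################...........#....................
........###################.................................
.......####################.............#...................
......#################.....................................
......#######...............................................
```

Call:
apply_moves(commands=[[0,0,0,0],[0,0,0,0],[0,0,0,0],[0,0,0,0],[0,0,0,0]], claw=0.837)

```text
clock: 20.72
eef_pos: [0.5602, 0.174, 0.2096]
tool_rot: [-0.706, 0.708, 0.0, -0.0]
ft_force: [-0.2, 0.9, -2.6]
grip_width: 0.0138
grasp_force: 4.9
```

```bash
python3 - <<'E'
from h import *
p,y,M,o=pose();print(p.round(4),o['ft_force'].round(2),o['ft_torque'].round(3),o['grasp_force'])
s=cap('scene','s18');beads(s['image'],170,260,390,450)
E
```

```text
[0.5602 0.174  0.2096] [-0.23  0.92 -2.59] [ 0.007 -0.014  0.057] 4.893111437559128
..#..##########................................#########.###
....#################.....................#........#.#.#####
..####################################.#############.#######
#......######.############...###############.#######.#######
.............###............................................
...............#####........................................
#######.......#########.....................................
#########.......####........................................
##########..................................................
#########........#..........................................
#######......#########......................................
#####.......##########......................................
...........###########......................................
...........###########......................................
...............######.......................................
................#...........................................
```

Call:
apply_moves(commands=[[0,0,0,0],[0,0,0,0],[0,0,0,0],[0,0,0,0],[0,0,0,0]])

```text
clock: 21.18
eef_pos: [0.5603, 0.1741, 0.2098]
tool_rot: [-0.706, 0.708, -0.0, 0.0]
ft_force: [0.5, 0.7, -1.9]
grip_width: 0.0139
grasp_force: 4.9
```

```bash
python3 - <<'E'
from h import *
p,y,M,o=pose();print(p.round(4),o['ft_force'].round(2),o['ft_torque'].round(3),o['grasp_force'])
s=cap('scene','s19');beads(s['image'],170,260,380,450);t=cap('top','t19');print();beads(t['image'],165,240,175,270)
def where(c,box):
    m=cv2.inRange(cv2.cvtColor(c['image'],cv2.COLOR_BGR2HSV),(8,60,120),(22,190,255));n,l,st,ce=cv2.connectedComponentsWithStats(m)
    return [(ce[k].round(1).tolist(),int(st[k,4])) for k in range(1,n) if st[k,4]>15 and box[0]<ce[k][0]<box[1] and box[2]<ce[k][1]<box[3]]
print(where(t,(175,340,140,260)),where(s,(290,470,190,260)))
E
```

```text
[0.5603 0.1741 0.2098] [ 0.52  0.75 -1.88] [ 0.017  0.032 -0.021] 4.940541610121727
##..........#.###########................................######.######
...#..........#################.#..................#.........#######.#
..#.........#####################################...##.####..#.#######
....#######......######.############....##############.###.###########
...###.................###............................................
........##...............#####........................................
........................#########.....................................
..........................####..............#.........................
.....................................##...............................
.................................#########............................
................................############..........................
................................#########.##..........................
.................................##########...........................
..................................#######.............................
...............................................########...............
.............................................#########................
...........................................#####......................

.................................................#.............................................
.........................................................................##....................
.........................................................................##....................
........................................................................##.....................
[([314.6, 230.1], 107)] [([329.4, 205.6], 81), ([417.3, 215.5], 103), ([429.1, 225.4], 43)]
```

Call:
apply_moves(commands=[[0,0,0,0],[0,0,0,0],[0,0,-0.6,0],[0,0,-0.8,0],[0.3,0,-0.8,0]], claw=1)

```text
clock: 21.7
eef_pos: [0.5598, 0.1687, 0.2536]
tool_rot: [-0.707, 0.707, 0.001, -0.0]
ft_force: [1.0, -0.2, -2.1]
grip_width: 0.0133
grasp_force: 58.8
```

Call:
apply_moves(commands=[[0.6,0,0,0],[0.8,0,0,0],[0.8,0,0,0],[0.8,0,0,0],[0.8,0,0,0]])

```text
clock: 22.12
eef_pos: [0.5596, 0.0906, 0.2528]
tool_rot: [-0.706, 0.708, 0.0, -0.001]
ft_force: [-0.2, 0.5, -1.6]
grip_width: 0.0136
grasp_force: 58.9
```

```bash
python3 - <<'E'
from h import *
p,y,M,o=pose();print(p.round(4),o['ft_force'].round(2),o['ft_torque'].round(3),o['grasp_force'])
s=cap('scene','s20');beads(s['image'],190,240,385,445);t=cap('top','t20');print();beads(t['image'],165,240,175,250)
i=t['image'];print(i[190:214:4,195:230:5].tolist()[3])
E
```

```text
[0.5596 0.0906 0.2528] [-0.19  0.49 -1.59] [0.011 0.042 0.003] 58.939669132232666
.....................#####..................................
...................##########...............................
....................#########...............................
....................#########...............................
...................#########................................
.....................#####..................................
................####......................###.####..........
.....................#..................#########...........
........................................###.................

...............#########...................................................
.............#############.................................................
.............##############................................................
.............##############................................................
.............##############................................................
..............###########..................................................
[[122, 148, 171], [173, 188, 196], [191, 209, 217], [179, 196, 205], [196, 214, 222], [142, 159, 168], [185, 203, 211]]
```

```bash
python3 - <<'E'
from h import *
t=dict(np.load('pics/t20.npz'));h=cv2.cvtColor(t['image'],cv2.COLOR_BGR2HSV)
m=cv2.inRange(h,(6,70,40),(25,255,255))
for r in m[168:236:2,175:335]: print(''.join('#' if v else '.' for v in r))
n,l,st,ce=cv2.connectedComponentsWithStats(m)
for k in range(1,n):
    if 170<ce[k][0]<335 and 150<ce[k][1]<250 and st[k,4]>30: print(ce[k].round(1),st[k,4],px2w(t,*ce[k],.025)[:2].round(3))
E
```

```text
.............................................................................................................##........................###.##..#.#.###..........
.............................................................................................................##............................##.............#.#...
.............................................................................................................##............................................#....
.............................................................................................................#............................................##....
..............................................................................................................................................................#.
..........................................................................................................................................................#.....
......................................................................................................................................
[... 3800 characters left out ...]
...............................................................##############.............
.....................................................................................................................................##############.............
.....................................................................................................................................##############.............
......................................................................................................................................############..............
[283.3 161.3] 58 [0.667 0.086]
[307.3 160.5] 196 [0.67  0.024]
[194.4 196.4] 137 [0.572 0.315]
[314.5 229.9] 165 [0.49  0.003]
```

```bash
python3 - <<'E'
from h import *
t=dict(np.load('pics/t20.npz'));s=dict(np.load('pics/s20.npz'))
def comps(c,lo=(6,70,40),hi=(25,255,255),box=(150,360,130,260),a=20):
    m=cv2.inRange(cv2.cvtColor(c['image'],cv2.COLOR_BGR2HSV),lo,hi);n,l,st,ce=cv2.connectedComponentsWithStats(m)
    return [(ce[k].round(1).tolist(),st[k].tolist()) for k in range(1,n) if st[k,4]>a and box[0]<ce[k][0]<box[1] and box[2]<ce[k][1]<box[3]]
print('top',*comps(t),sep='\n');print('scene',*comps(s,(6,100,60),(22,255,255),(290,470,170,280)),sep='\n')
for X in[(.572,.315,.025),(.5595,.2625,.06),(.5595+.078,.2625,.06),(.5595-.078,.2625,.06),(.5595,.2625+.078,.06),(.5595,.2625-.078,.06),(.5595+.065,.2625,.006),(.667,.024,.1)]: print(X,'scene',np.round(w2px(s,X),0),'top',np.round(w2px(t,X),0))
w=cap('wrist','w20');print('wrist',*comps(w,(6,70,60),(22,255,255),(0,640,0,400),150),sep='\n')
i=t['image'];a=cv2.cvtColor(i,cv2.COLOR_BGR2HSV)
print(a[160,300:316].tolist())
E
```

```text
top
([283.3, 161.3], [281, 148, 6, 27, 58])
([307.3, 160.5], [290, 154, 31, 17, 196])
([194.4, 196.4], [188, 191, 14, 12, 137])
([314.5, 229.9], [308, 223, 14, 15, 165])
scene
([425.1, 178.7], [10, 0, 630, 361, 86236])
([329.2, 205.8], [325, 200, 10, 12, 74])
([407.8, 215.5], [404, 211, 9, 10, 71])
([325.5, 262.4], [322, 257, 8, 12, 89])
([384.8, 267.7], [381, 262, 9, 12, 90])
(0.572, 0.315, 0.025) scene [430. 226.] top [194. 196.]
(0.5595, 0.2625, 0.06) scene [413. 213.] top [211. 201.]
(0.6375, 0.2625, 0.06) scene [415. 229.] top [212. 170.]
(0.4815, 0.2625, 0.06) scene [412. 199.] top [211. 232.]
(0.5595, 0.3405, 0.06) scene [440. 215.] top [180. 200.]
(0.5595, 0.1845, 0.06) scene [387. 211.] top [243. 201.]
(0.6245, 0.2625, 0.006) scene [412. 241.] top [217. 177.]
(0.667, 0.024, 0.1) scene [328. 216.] top [307. 157.]
wrist
([594.9, 216.4], [519, 0, 121, 400, 33828])
([387.3, 94.7], [370, 77, 36, 36, 1012])
([319.9, 295.9], [298, 215, 44, 153, 5496])
([48.2, 345.0], [0, 286, 110, 114, 8920])
[[6, 70, 73], [6, 67, 72], [8, 71, 72], [6, 67, 72], [6, 68, 71], [6, 70, 73], [6, 72, 71], [8, 73, 70], [6, 72, 71], [6, 74, 72], [6, 71, 72], [6, 75, 71], [5, 68, 71], [6, 74, 72], [5, 72, 71], [5, 72, 71]]
```

```bash
python3 - <<'E'
from h import *
t=dict(np.load('pics/t20.npz'));s=dict(np.load('pics/s20.npz'))
for z in(.02,.06,.1,.15,.2):
    X=px2w(s,408,215.5,z);print(X.round(3),np.round(w2px(t,X),0))
for c,(x0,x1,y0,y1) in((s,(380,446,186,244)),(t,(175,290,165,237))):
    g=cv2.cvtColor(c['image'],cv2.COLOR_BGR2HSV)[y0:y1:2,x0:x1]
    print()
    for r in g: print(''.join('#' if (5<p[0]<24 and p[1]>85 and p[2]>60) else ('.' if p[2]>190 else ('-' if p[2]>130 else ('+' if p[2]>70 else '@'))) for p in r))
E
```

```text
[0.516 0.254 0.02 ] [218. 219.]
[0.575 0.247 0.06 ] [218. 195.]
[0.634 0.24  0.1  ] [218. 169.]
[0.708 0.231 0.15 ] [218. 135.]
[0.782 0.223 0.2  ] [218.  98.]

..........................---+++--........-----+##################
.............................+++++++--.-----------................
..............................-++++++++++--------------...........
..................................---+++++++++------------........
........................................--+++++++++----+++........
............................................--+++++++++++.........
................................................---++-............
..................................................................
..........................------------............................
......................-------------------------...................
......................-----------------------------...............
......................--------------------------------............
......................----.##..--------------------------.........
......................---########.------------------------........
.
[... 4480 characters left out ...]
.--+
..................----+++++------......--......----.............................................--......---.....--+
.....................------++++--......---......--...............................................----...-+-.....--+
..........................--------.....---......--.................................................---------....---
........................................---........................................................-----------...--
........................................---.........................................................---------------
.........................................---..........................................................-------------
```

Call:
apply_moves(commands=[[0.5,0,0,0],[0.9,0.2,0,0],[0.9,0.2,0,0],[0.9,0.2,0,0],[0.9,0.2,0,0]])

```text
clock: 22.68
eef_pos: [0.5436, 0.0095, 0.2534]
tool_rot: [-0.707, 0.707, 0.0, -0.0]
ft_force: [0.0, -0.4, -1.9]
grip_width: 0.0131
grasp_force: 58.8
```

Call:
apply_moves(commands=[[0.9,0,0,0],[0.9,0,0,0],[0.9,0,0,0],[0.9,0,0,0],[0.9,0,0,0]])

```text
clock: 23.1
eef_pos: [0.5437, -0.0806, 0.2534]
tool_rot: [-0.707, 0.707, 0.0, -0.0]
ft_force: [1.1, 0.1, -1.7]
grip_width: 0.0134
grasp_force: 58.8
```

Call:
apply_moves(commands=[[0.9,0,0,0],[0.9,0,0,0],[0.9,0,0,0],[0.9,0,0,0],[0.9,0,0,0]])

```text
clock: 23.52
eef_pos: [0.5435, -0.1706, 0.2534]
tool_rot: [-0.707, 0.707, 0.0, -0.0]
ft_force: [-0.3, 0.2, -1.2]
grip_width: 0.0134
grasp_force: 58.8
```

Call:
apply_moves(commands=[[0.9,0,0.4,0],[0.7,0,0.8,0],[0.4,0,1,0],[0.2,0,1,0],[0.1,0,0.8,0]])

```text
clock: 23.93
eef_pos: [0.5429, -0.2166, 0.1718]
tool_rot: [-0.706, 0.708, 0.001, -0.0]
ft_force: [0.3, -0.3, -1.4]
grip_width: 0.0131
grasp_force: 58.8
```

```bash
python3 - <<'E'
from h import *
p,y,M,o=pose();print(p.round(4),y,o['ft_force'].round(2),o['ft_torque'].round(3),o['clock'])
t=cap('top','t21')
m=cv2.inRange(cv2.cvtColor(t['image'],cv2.COLOR_BGR2HSV),(6,85,60),(24,255,255))
for r in m[168:236:2,175:250]: print(''.join('#' if v else '.' for v in r))
# scoop in top view
i=t['image'];g=cv2.cvtColor(i,cv2.COLOR_BGR2HSV)
E
```

```text
[ 0.5429 -0.2166  0.1718] 89.87738379242899 [ 0.27 -0.3  -1.43] [-0.029  0.044 -0.046] 23.9333
...........................................................................
...........................................................................
...........................................................................
...........................................................................
...........................................................................
...........................................................................
...........................................................................
...........................................................................
...............................................########....................
.............................................###########...................
.............................................###########...................
.............................................###########...................
................#########......................#######.....................
..............###
[... 878 characters left out ...]
................
.......................................############........................
........................................##########.........................
.........................................########..........................
...........................................................................
...........................................................................
...........................................................................
...........................................................................
...........................................................................
...........................................................................
```

Call:
apply_moves(commands=[[0,0,0.5,0],[0,0,0.5,0],[0,0,0.4,0],[0,0,0.1,0],[0,0,0,0]])

```text
clock: 24.4
eef_pos: [0.5433, -0.2155, 0.1432]
tool_rot: [-0.707, 0.708, 0.0, -0.0]
ft_force: [-0.3, 0.3, -1.7]
grip_width: 0.0129
grasp_force: 58.8
```

Call:
apply_moves(commands=[[0,0,0.15,0],[0,0,0.15,0],[0,0,0.15,0],[0,0,0,0],[0,0,0,0]], claw=0.839)

```text
clock: 24.82
eef_pos: [0.5434, -0.2159, 0.1346]
tool_rot: [-0.706, 0.708, 0.0, -0.0]
ft_force: [1.3, -0.2, -1.5]
grip_width: 0.0137
grasp_force: 16.0
```

Call:
apply_moves(commands=[[0,0,0.15,0],[0.1,0,0.15,0],[0.3,0,0.15,0],[0.3,0,0.12,0],[0.3,0,0.12,0]])

```text
clock: 25.23
eef_pos: [0.5434, -0.2367, 0.1205]
tool_rot: [-0.706, 0.708, 0.0, -0.0]
ft_force: [0.7, 0.1, -1.4]
grip_width: 0.014
grasp_force: 16.0
```

Call:
apply_moves(commands=[[0,0,0.15,0],[0,0,0.15,0],[0,0,0.15,0],[0,0,0,0],[0,0,0,0]])

```text
clock: 25.65
eef_pos: [0.5437, -0.2363, 0.1122]
tool_rot: [-0.706, 0.708, -0.001, 0.0]
ft_force: [-0.2, -1.5, 0.7]
grip_width: 0.0137
grasp_force: 16.1
```

```bash
python3 - <<'E'
from h import *
p,y,M,o=pose();print(p.round(4),y,o['ft_force'].round(2),o['ft_torque'].round(3),o['clock'])
s=cap('scene','s22');t=cap('top','t22')
def asc(c,x0,x1,y0,y1,sx=1,sy=2):
    for r in cv2.cvtColor(c['image'],cv2.COLOR_BGR2HSV)[y0:y1:sy,x0:x1:sx]:
        print(''.join('@' if p[2]<60 else 'p' if (p[0]>165 or p[0]<6) and p[1]>35 else 'm' if p[1]>90 else '.' if p[1]<35 and p[2]>170 else '-' for p in r))
asc(t,365,445,165,255)
E
```

```text
[ 0.5437 -0.2363  0.1122] 89.88515261217525 [-0.15 -1.48  0.69] [-0.307  0.032 -0.033] 25.65
pppppppppppppppppppppppppppppppppppppppppppppppppppppppppppppppppppppppppppppppp
pppppppppppppppppppppppppppppppppppppppppppppppppppppppppppppppppppppppppppppppp
pppppppppppppppppppp-ppppppppppppppppppppppppppppppppppppppppppppppppppppppppppp
ppppppppppppppppppppppppppppppppppppppppppppppppppppp--------ppppppppppppppppppp
ppppppppppppppppppppppppppppppppppppppppppp-------mmmmmmmmmmm-ppppppppppppp-----
pppppppppppppppppppppppppppppppp--------mmmmmmmmmmmmmmmmmmmmm-ppppppppppp-------
pppppppppppppppppppppp-p------mmmmmmmmmmmmmmmmmmmmmmmmmmmmmmmm-ppppppppp--------
ppppppppppppp-------mmmmmmmmmmmmmmmmmmmmmmmmmmmmmmmmmmmmmmmmmm-pppppppp---------
ppppp-----mmmmmmmmmmmmmmmmmmmmmmmmmmmmmmmmmmmmmmmmmmmm--------pppppppp----------
pppp--mmmmmmmmmmmmmmmmmmmmmmmmmmmmmmmmmmmmmmmmmmmmmm-ppp------pppppppp----------
ppppp-mmmmmmmmmmmmmmmmmmmmmmmmmmmmmmmmmmmmmmmmmmmmmm-ppp-----p--pppppp----------
ppppp-mmmmmmmmmmmmmmmmmmmmmmmmmm------------------m--p------------ppp-----------
ppppp--mmmmmmmm-------.............
[... 1937 characters left out ...]
mmmmmmmmmmmmmmmmmmmmmmmmmm-------m------------------
pppppppppppppppp-mmmmmmmmmmmmmmmmmmmmmmmmmmmmmmmmmmmmmmmmmmmmmmmm--------------.
pppppppppppppppp--mmmmmmmmmmmmmmmmmmmmmmmmmmmmmmmmmmmmmmmmmmmmmm--------------.-
ppppppppppppppppp-mmmmmmmmmmmmmmmmmmmmmmmmmmmmmmmmmmmmmmmmmmmmm---------------..
ppppppppppppppppp--mmmmmmmmmmmmmmmmmmmmmmmmmmmmmmmmmmmmm---------------------...
pppppppppppppppppp-mmmmmmmmmmmmmmmmmmmmmmmmmm-------ppppppp-----------------....
pppppppppppppppppp-mmmmmmmmmmmmmmmm---------ppppppppppppppp----------------..-..
pppppppppppppppppp--mmmmm--------ppppppppppppppppppppppppp----------------.-....
ppppppppppppppppppp---ppppppppppppppppppppppppppppppppppp-----------------......
```

Call:
apply_moves(commands=[[0.3,0,0.15,0],[0.35,0,0.2,0],[0.35,0,0.22,0],[0.35,0,0.22,0],[0,0,0,0]])

```text
clock: 26.17
eef_pos: [0.543, -0.2644, 0.0946]
tool_rot: [-0.706, 0.708, 0.0, -0.0]
ft_force: [0.4, -0.3, -2.0]
grip_width: 0.0139
grasp_force: 16.0
```

Call:
apply_moves(commands=[[0.2,0,0.2,0],[0.1,0,0.2,0],[0,0,0.15,0],[0,0,0.1,0],[0,0,0,0]])

```text
clock: 26.58
eef_pos: [0.5438, -0.2708, 0.0849]
tool_rot: [-0.706, 0.708, -0.002, -0.001]
ft_force: [-2.9, -4.9, 7.6]
grip_width: 0.0138
grasp_force: 16.9
```

```bash
python3 - <<'E'
from h import *
p,y,M,o=pose();print(p.round(4),y,o['ft_force'].round(2),o['ft_torque'].round(3),o['clock'])
E
```

```text
[ 0.5438 -0.2708  0.0849] 89.83683962362679 [-2.88 -4.92  7.59] [-0.7    0.657  0.059] 26.5833
```

Call:
apply_moves(commands=[[0,0,0.05,0],[0,0,0.05,0],[0,0,0,0],[0,0,0,0],[0,0,0,0]], claw=0.837)

```text
clock: 27.0
eef_pos: [0.5438, -0.2701, 0.0829]
tool_rot: [-0.706, 0.708, -0.002, -0.001]
ft_force: [-3.1, -2.8, 8.3]
grip_width: 0.0141
grasp_force: 6.2
```

Call:
apply_moves(commands=[[0,0,0,0],[0,0,0,0],[0,0,0,0],[0,0,0,0],[0,0,0,0]], claw=0.7)

```text
clock: 27.42
eef_pos: [0.5432, -0.2686, 0.0806]
tool_rot: [-0.707, 0.708, 0.0, -0.0]
ft_force: [0.2, 0.7, -0.4]
grip_width: 0.0253
grasp_force: 0.0
```

Call:
apply_moves(commands=[[0,0,0,0],[0,0,0,0],[0,0,0,0],[0,0,0,0],[0,0,0,0]], claw=0)

```text
clock: 27.83
eef_pos: [0.5434, -0.2689, 0.0811]
tool_rot: [-0.706, 0.708, 0.0, 0.0]
ft_force: [0.3, 0.1, 0.3]
grip_width: 0.084
grasp_force: 0.0
```

Call:
apply_moves(commands=[[0,0,0,0],[0,0,0,0],[0,0,-0.3,0],[0,0,-0.6,0],[0,0,-0.8,0]])

```text
clock: 28.25
eef_pos: [0.5425, -0.2685, 0.1145]
tool_rot: [-0.706, 0.708, 0.001, -0.0]
ft_force: [-0.1, 0.6, -0.5]
grip_width: 0.0856
grasp_force: 0.0
```

Call:
apply_moves(commands=[[0,0,-0.9,0],[0,0,-0.9,0],[0,0,-0.9,0],[0,0,-0.9,0],[0,0,-0.9,0]])

```text
clock: 28.67
eef_pos: [0.5433, -0.2689, 0.2066]
tool_rot: [-0.706, 0.708, -0.0, 0.0]
ft_force: [0.2, 0.0, -0.2]
grip_width: 0.0855
grasp_force: 0.0
```

```bash
python3 - <<'E'
from h import *
from scipy.optimize import least_squares
p,y,M,o=pose();print(p.round(4),o['clock'],o['ft_force'])
w=cap('wrist','w23');t=cap('top','t23');s=cap('scene','s23')
g=cv2.cvtColor(w['image'],cv2.COLOR_BGR2HSV)
for r in g[100:330:5,180:460:3]: print(''.join('@' if p[2]<60 else 'b' if 5<p[0]<22 and p[1]>130 else 'm' if 5<p[0]<26 and p[1]>75 else '.' if p[1]<35 and p[2]>150 else '-' if p[1]<40 else 'p' for p in r))
X0=p[:2]; 
def W(a,b,z): return np.array([p[0]-b,p[1]+.0555+a,z])
for n,q in[('lipL',(.0475,.056,.0064)),('lipR',(.0475,-.056,.0064)),('backL',(-.0475,.056,.05)),('backR',(-.0475,-.056,.05)),('gripTop',(-.047,0,.114))]:
    print(n,'wrist',np.round(w2px(w,W(*q)),0),'top',np.round(w2px(t,W(*q)),0))
E
```

```text
[ 0.5433 -0.2689  0.2066] 28.6667 [ 0.19509175  0.01216074 -0.20638142]
pppppppppppppppppppppppppppppppppppppppppppppppppppppppppppppppppppppppppppppppppppppppppppppp
pppppppppppppppppppppppppppppppppppppppppppppppppppppppppppppppppppppppppppppppppppppppppppppp
pppppppppppppppppppppppppppppppppppppppppppppppppppppppppppppppppppppppppppppppppppppppppppppp
pppppppppppppppppppppppppppppppppppppppppppppppppppppppppppppppppppppppppppppppppppppppppppppp
pppppppppppppppppppppppppppppppppppppppppppppppppppppppppppppppppppppppppppppppppppppppppppppp
ppppppppppppppppppppppppppppppppppppppppppppppppppppppppppppppppppppppppmbpppppppppppppppppppp
pppppppppppppppppppppppppppppppppppppppppppppppppppppppppppppppppmbbbbbbbbpppppppppppppppppppp
pppppppppppppppppppppppppppppppppppppppppppppppppppppppppmbbbbbbbbbbbbbbbbmppppppppppppppppppp
ppppppppppppppppppppppppppppppppppppppppppppppppppbbbmbbbbbbbmbbmbbbbbbbbbbppppppppppppppppppp
ppppppppppppppppppppppppppppppppppppppppppmbbbbbbbbbbbbbbmbbbmmbbbbbbbbbbbbppppppppppppppppppp
ppppppppppppppppppppppppppppppppppmmbbbbbbbbbbbbbbmbbmmmmbmmmmbmbbbmbbbbbbbppp
[... 2841 characters left out ...]
ppppppppppp@@@@@@@@@@@---
--@@@@@@@@@@@@@ppppppppppppppppppppppppppppppppppppppppppppppppppppppppppppppppp@@@@@@@@@@@@--
-@@@@@@@@@@@@@ppppppppppppppppppppppppppppppppppppppppppppppppppppppppppppppppppp@@@@@@@@@@@@-
--@@@@@@@@@@@pppppppppppppppppppppppppppppppppppppppppppppppppppppppppppppppppppp@@@@@@@@@@@@-
@@@@@@@@@@@@pppppppppppppppppppppppppppppppppppppppppppppppppppppppppppppppppppppp@@@@@@@@@@@@
@@@@@@@@@@@pppppppppppppppppppppppppppppppppppppppppppppppppppppppppppppppppppppppp@@@@@@@@@@@
lipL wrist [372. 278.] top [379. 232.]
lipR wrist [268. 278.] top [379. 189.]
backL wrist [384. 205.] top [419. 233.]
backR wrist [256. 206.] top [419. 188.]
gripTop wrist [320. 233.] top [426. 210.]
```

```bash
python3 - <<'E'
from h import *
for f in('t22','t23'):
    c=dict(np.load(f'pics/{f}.npz'));m=cv2.inRange(cv2.cvtColor(c['image'],cv2.COLOR_BGR2HSV),(6,85,60),(24,255,255));n,l,st,ce=cv2.connectedComponentsWithStats(m)
    print(f,[(px2w(c,*ce[k],.023)[:2].round(3).tolist(),int(st[k,4])) for k in range(1,n) if 175<ce[k][0]<345 and 150<ce[k][1]<255 and st[k,4]>60])
print(bot.job_done())
E
```

```text
t22 [([0.596, 0.236], 101), ([0.573, 0.315], 112), ([0.517, 0.249], 100), ([0.49, 0.003], 158)]
t23 [([0.596, 0.236], 98), ([0.573, 0.315], 112), ([0.517, 0.249], 100), ([0.49, 0.003], 157)]
the job is handed in; nothing more can be done
None
```

I handed the job in at about 29 s; the hand-in returned no verdict. Three beads are at rest in the white dish, the fourth is at rest in the tray, and the scoop is lying flat on its cork mat, about 20 mm from the mat's centre, with the gripper open and clear.

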